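# Set out a brush job for drilling

### The arm

A 7-joint arm with a two-finger parallel gripper is mounted at the origin on a cart in front of the work surface, level with it; the furniture and walls round the work are solid. World frame = base frame: x ahead of the robot, y to its left, z up, the work surface at z = 0. Lengths are in m, angles in rad, forces in N, time in s.
With the tool pointing down it reaches from about 0.425 to 0.875 m from the base axis. Payload 4.7 kg.
Tool frame: the origin (TCP) lies at the very end of the fingers, on their centre line; the grasp point (between the pads) lies 19 mm behind it; x points along the fingers, y is the direction in which the jaws open and shut, and the axes are right-handed (so a half turn about x gives the same grasp; the last joint's range is limited). The gripper opens to 87 mm and grips with 3 to 60 N. Pads are 19 mm wide; open, the fingers measure 117 mm over their backs; the gripper's body (75 mm by 190 mm) begins 51 mm behind the grasp point.
Start: joints at [1.249, 0.321, -0.07, 1.45, 0.023, 1.371, -0.057], TCP at [0.214, -0.614, 0.223] pointing down, gripper open.
Joint ranges: [-2.86, 2.86], [-0.3, 2.09], [-1.38, 1.24], [0.06, 2.45], [-1.56, 4.7], [0.09, 2.05], [-2.69, 2.69]. Speed limits (rad/s): [2.57, 2.57, 3.14, 3.14, 3.14, 3.14, 3.14].

### API

Orientations are given as a rotation vector (axis times angle).
In Python, from bench import ctrl gives the robot as it stands.
- The arm moves only by the tool step_arm, never from a script. Its argument "increments" is one flat list of numbers, 6 for each row, row after row: the shift along the tool's x, y, z in cm, then the turn, a rotation vector about the tool's x, y, z in rad. In form: [tx, ty, tz, ax, ay, az, tx, ty, tz, ax, ay, az, ...]. A call has 1 to 12 rows; each row shifts and turns the commanded pose from where the row before left it, along the tool's axes as they then stand; what a row does not reach is not made up. A row lasts 1/8 s, in which the tool goes at most 62.5 mm and 10.7 degrees, less where a joint would pass 70% of its speed; a pose out of reach is approached as far as the arm can. A call with a gripper value outside its range is refused whole. "fingers" is the opening in per cent of the stroke, from 0 (shut) to 100 (fully open), set as the call begins (left out, the last holds). The fingers move at their own pace and stop on an object; "force" is the grip in N (left out, the last holds). Time passes only in rows, so rows that do not move let the fingers close. It gives the time, the measured TCP pose, the force and the opening at its end, in the units of the state.
- ctrl.get_state(): the state, without advancing time (a new reading comes with each control period).
- ctrl.get_image(name): name is "scene" or "top" or "wrist"; returns the picture (400x640x3 uint8, red, green, blue); there is no depth.
- ctrl.camera_params(name): a dict with "vertical_fov" (degrees; the focal length in pixels is half the picture's height over the tangent of half this angle, whatever the lens; pixels are square), "cx", "cy" (the principal point, pixels), "R" (3x3) and "t" (3): a world point X has camera coordinates R X + t. Camera axes: x right, y down, z forward; pixel columns grow to the right and rows downward; lengths in m; the calibration is good to about 2 mm. A picture is of the moment at which its call begins: read the wrist's pose just before it. camera_params takes no time and is no camera call; for the wrist camera it gives the pose at the moment of the call.
- ctrl.close_job(): hands the job in, once; it reports no verdict.
Trained networks look in the newest picture that a camera, given by its name, has taken for a name from the list of things; names that differ only in an ending like _2 or _b are one class to them, and where a whole thing is asked for, a point or a joint stands for the part that bears it (a point fixed in the world has none). Each returns a list of dicts, best first, with "score" (0 to 1); they miss things now and then, are a little off and sometimes report something else, mostly with a low value. They report only what shows in the picture. A call takes as long as a camera call.
- ctrl.search_frame(camera, name): "xyz" ([x, y, z] in m, in the coordinates of the camera as it stood for that picture, good to about 4 mm: the middle of the surface that is visible of it).
- ctrl.silhouettes(camera, name): "pixels" (400x640 bool, what is visible of it).
- ctrl.spot_point(camera, name): "xyz" ([x, y, z] in m, in the coordinates of the camera as it stood for that picture, good to about 4 mm: a listed point, or the origin of a listed thing).
The state is a dict: "time": time; "joint_positions": joint angles; "qd": joint speeds; "joint_torque": joint torques, N m; "position": TCP position; "tool_rot": TCP orientation; "ft_force": force on the tool from outside, world axes, zero at the start; "torque": the same for the moment, N m; "grip_width": opening from 0.0 (shut) to 1.0 (fully open).
Only numpy, scipy, OpenCV 4.12 (cv2) and the standard library are available. Lean on these libraries where they do the work, as an engineer would, in place of code of your own. Each camera call takes 0.05 s, during which the arm holds its last target.

### The job

Set out the next brush job. Lay the long round-ended brush back on the tilted drill table, flat on the sloping deck and lengthwise against the two steel stop lugs at its low edge, so that it stays there; put the slim grip, the thick block and the tapered wedge blank each flat in its own recess of the parts tray. The shorter brush back, the cork sanding block and the sawn stick are not for this job: leave them where they lie.

Things in the scene. Friction and masses are not known exactly. Their poses are not given: they have to be found in the camera images.
- brush_back: brush back of hardwood with two rounded ends, 52 mm wide (x), 150 mm long (y), 18 mm thick (z); the longer of the two such pieces. Origin at the centre of its underside. Loose, lies flat; goes on the drill table
- grip: slim hardwood grip blank with rounded edges, 29 (x) x 185 (y) x 22 mm (z). Origin at the centre of its underside. Loose; goes in the long narrow recess of the tray
- block: thick hardwood block with rounded edges, 46 (x) x 82 (y) x 30 mm (z), bare wood all over. Origin at the centre of its underside. Loose; goes in the smallest recess of the tray
- wedge: hardwood wedge blank with rounded ends, 110 mm long (y), 16 mm thick (z), tapering from 57 mm wide near its +y end to 41 mm near its -y end, about 49 mm at the middle. Origin at the centre of its underside. Loose; goes in the broad recess of the tray, either way round
- short_back: look-alike: a shorter brush back with rounded ends, 50 (x) x 120 (y) x 18 mm (z). Origin at the centre of its underside. Loose; not for this job, to be left where it lies
- cork_block: look-alike: cork sanding block with abrasive paper wrapped round it, 65 (x) x 110 (y) x 29 mm (z). Origin at the centre of its underside. Loose; to be left where it lies
- stick: look-alike: square sawn stick, 26 (x) x 300 (y) x 16 mm (z). Origin at the centre of its underside. Loose; to be left where it lies
- tray: fixed wooden tray (top z 12 mm) in a dark frame (top z 16), 181 (x) x 230 mm (y), brass handles at both y ends. Origin under its centre on the bench. Grey-lined recesses, floors at z 6 mm, 6 mm room all round the part, centres in mm: grip (-53, 0), 41 x 197; wedge (39, 37), 69 x 122; block (26.5, -69), 94 x 58. Grip and wedge lie along the tray's y, the block's length along its x; either way round
- drill_table: fixed wooden table 150 (x) x 200 mm (y), its pale deck locked at 22 deg, rising to its +x. Origin under its centre on the bench. Two steel stop lugs at the deck's low edge, 10 mm high, 84 mm apart (finger gap); their inner faces meet the deck at x -58, z 36.5 mm. Brush back touching both: origin at (-34, 0, 46.2) mm, y along table y, z leaning 0.384 rad to -x. Wood does not slide on it

How it is judged:
By the outcome, as a careful person would: the job done as asked, in the order asked, and still so for the second after the job is handed in, with the robot touching nothing.
It also fails if it takes over 96 s, if anything falls off the work surface, if the arm or the gripper's body presses on something with over 40 N, if the wrist force passes 120 N, or if a joint passes its speed limit or range.

## Working session

There is one attempt and no reset: what is moved stays moved. The work goes in short steps, Python scripts to look and compute and a tool call to move; the robot and the scene stay as the last step left them, time stands still between calls to the robot, and variables do not carry over. Pictures are saved under pics/ and viewed, and the job is handed in when it is done.

Besides the shell and the picture viewer there is one more tool, called after ">>>" by a JSON object that holds its "api" and its "payload", one argument or row to a line. step_arm: Moves the arm, as the interface text tells. Its arguments: {"type":"object","properties":{"increments":{"type":"array","items":{"type":"number"}},"fingers":{"type":"number"},"force":{"type":"number"}},"required":["increments"]}

```bash
ls; mkdir -p pics; python3 - <<'E'
from bench import ctrl
import cv2,numpy as np
print(ctrl.get_state())
for n in ("scene","top","wrist"):
    im=ctrl.get_image(n); cv2.imwrite(f"pics/{n}0.png",im[:,:,::-1]); 
    p=ctrl.camera_params(n);print(n,{k:np.round(v,4).tolist() for k,v in p.items()})
E
```

```text
pics
{'time': 0.0, 'joint_positions': array([ 1.24911639,  0.32186074, -0.07011577,  1.45170256,  0.02262129,
        1.37079174, -0.05690463]), 'qd': array([-0.00135621, -0.00137942,  0.00266083, -0.00021062, -0.00036305,
       -0.00019566,  0.00014722]), 'joint_torque': array([ 2.52279569e-04, -4.91277659e+01, -4.03972277e-01, -3.12529707e+01,
       -6.38895482e-02,  4.35598113e-02,  1.82092058e-04]), 'position': array([ 0.21395533, -0.61317726,  0.22142342]), 'tool_rot': array([ 2.03966217,  0.347825  , -2.04056867]), 'ft_force': array([ 0.82884184, -0.42337518, -1.12597577]), 'torque': array([-0.00150673, -0.01256667, -0.03825376]), 'grip_width': 0.9993559474461506}
scene {'vertical_fov': 55.1045, 'cx': 325.9021, 'cy': 202.664, 'R': [[-0.881, -0.4728, 0.0176], [-0.2483, 0.4305, -0.8678], [0.4027, -0.7688, -0.4967]], 't': [0.4791, 0.2341, 0.7398]}
top {'vertical_fov': 49.1924, 'cx': 320.9521, 'cy': 191.8938, 'R': [[0.0044, -1.0, 0.0052], [-0.9927, -0.005, -0.1204], [0.1204, -0.0047, -0.9927]], 't': [-0.1332, 0.581, 1.1483]}
wrist {'vertical_fov': 70.9597, 'cx': 322.0645, 'cy': 198.584, 'R': [[0.3287, -0.9444, -0.0032], [-0.9107, -0.3179, 0.2637], [-0.2501, -0.0838, -0.9646]], 't': [-0.6484, -0.0326, 0.3911]}
```

View pics/top0.png

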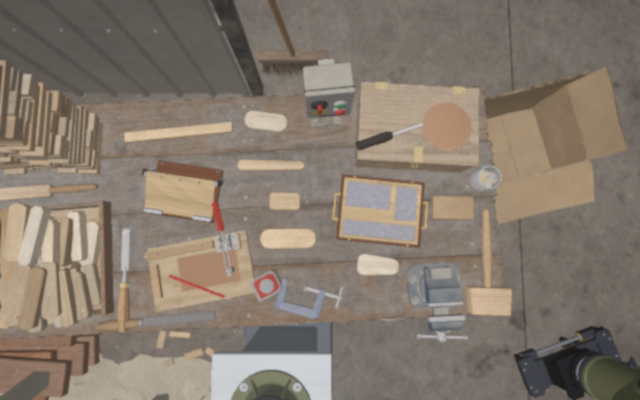

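View pics/scene0.png

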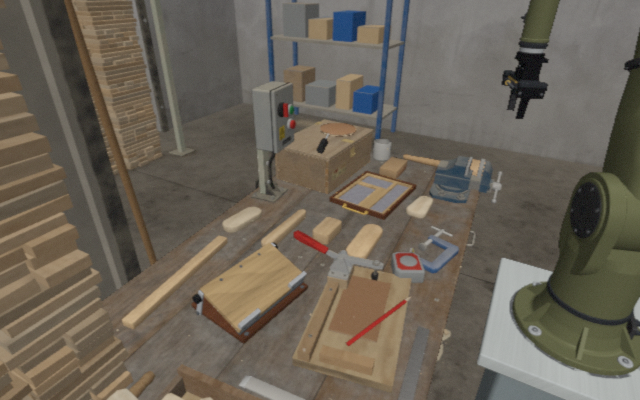

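View pics/wrist0.png

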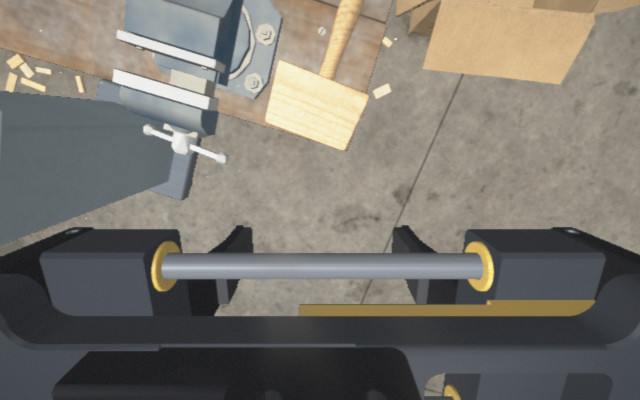

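```bash
cat > h.py <<'E'
from bench import ctrl
import cv2,numpy as np
from scipy.spatial.transform import Rotation as Ro
def cam(n):
    p=ctrl.camera_params(n); f=200/np.tan(np.radians(p['vertical_fov']/2)); return f,p['cx'],p['cy'],np.array(p['R']),np.array(p['t'])
def w(c,xyz): return c[3].T@(np.array(xyz)-c[4])
def px2plane(c,uv,z):
    f,cx,cy,R,t=c; uv=np.atleast_2d(uv).astype(float)
    d=np.c_[(uv[:,0]-cx)/f,(uv[:,1]-cy)/f,np.ones(len(uv))]@R
    o=-R.T@t; return o+d*((z-o[2])/d[:,2])[:,None]
def proj(c,X):
    f,cx,cy,R,t=c; q=np.atleast_2d(X)@R.T+t; return np.c_[f*q[:,0]/q[:,2]+cx,f*q[:,1]/q[:,2]+cy]
E
python3 - <<'E'
from h import *
H=dict(brush_back=.018,grip=.022,block=.030,wedge=.016,short_back=.018,cork_block=.029,stick=.016)
ctrl.get_image("top");c=cam("top")
for n in list(H)+['tray','drill_table']:
    r=ctrl.silhouettes("top",n)
    s=ctrl.spot_point("top",n)
    print(n,[(round(q['score'],2),np.round(w(c,q['xyz']),3).tolist()) for q in s[:3]])
    for q in r[:2]:
        m=q['pixels'].astype(np.uint8); k=max(cv2.findContours(m,0,1)[0],key=len)
        P=px2plane(c,k[:,0],H.get(n,.014))[:,:2].astype(np.float32)
        b=cv2.minAreaRect(P); v,u=np.nonzero(m)
        Q=px2plane(c,np.c_[u,v],H.get(n,.014))[:,:2]; e=np.linalg.eigh(np.cov(Q.T)); a=e[1][:,1]
        print('   sil',round(q['score'],2),m.sum(),'px',u.mean().round(1),v.mean().round(1),'ctr',Q.mean(0).round(4),'rect',np.round(b[0],4),np.round(b[1],3),'long axis deg',np.degrees(np.arctan2(a[1],a[0])).round(1))
E
```

```text
brush_back [(0.56, [0.457, -0.043, 0.003])]
   sil 0.76 1028 px 287.5 237.9 ctr [ 0.4574 -0.0403] rect [ 0.4559 -0.0403] [0.057 0.144] long axis deg 90.4
grip [(0.74, [0.657, 0.014, 0.001])]
   sil 0.85 661 px 268.6 164.7 ctr [0.6581 0.0142] rect [0.6587 0.0104] [0.031 0.182] long axis deg 89.7
block [(0.91, [0.559, -0.031, 0.004])]
   sil 0.81 534 px 283.9 200.6 ctr [ 0.558 -0.03 ] rect [ 0.5583 -0.0302] [0.046 0.082] long axis deg 87.6
   sil 0.69 5663 px 379.8 210.2 ctr [ 0.5332 -0.2901] rect [ 0.5346 -0.2893] [0.248 0.184] long axis deg 82.5
wedge [(0.81, [0.385, -0.283, -0.0])]
   sil 0.65 721 px 375.7 264.4 ctr [ 0.3873 -0.2794] rect [ 0.3895 -0.2829] [0.108 0.056] long axis deg 85.7
   sil 0.23 964 px 451.7 207.3 ctr [ 0.5433 -0.49  ] rect [ 0.5433 -0.4908] [0.11  0.067] long axis deg 89.0
short_back [(0.66, [0.785, 0.03, 0.002])]
   sil 0.91 704 px 265.3 120.7 ctr [0.784  0.0263] rect [0.784  0.0259] [0.118 0.052] long axis deg 80.9
cork_block [(0.71, [0.543, -0.489, -0.0])]
   sil 0.81 1035 px 451.2 207.0 ctr [ 0.5428 -0.4847] rect [ 0.5429 -0.4843] [0.065 0.116] long axis deg 90.8
   sil 0.64 3832 px 181.8 189.8 ctr [0.5863 0.2483] rect [0.5868 0.2555] [0.221 0.149] long axis deg 80.9
stick [(0.92, [0.754, 0.269, -0.001])]
   sil 0.72 1103 px 177.6 131.8 ctr [0.7512 0.2708] rect [0.7508 0.2709] [0.032 0.299] long axis deg 96.0
tray [(0.61, [0.535, -0.294, 0.001]), (0.39, [0.585, 0.243, -0.0])]
   sil 0.71 5578 px 379.8 210.4 ctr [ 0.5341 -0.2926] rect [ 0.5352 -0.292 ] [0.25  0.184] long axis deg 84.7
drill_table [(0.89, [0.584, 0.241, -0.003])]
```

```bash
python3 - <<'E'
from h import *
s=ctrl.get_state();R=Ro.from_rotvec(s['tool_rot']).as_matrix();print("tool axes cols\n",R.round(3))
c=cam("wrist");C=-c[3].T@c[4];print("cam pos",C.round(3),"in tool",(R.T@(C-s['position'])).round(4));print((c[3]@R).round(4))
im=cv2.imread("pics/top0.png");cv2.imwrite("pics/topz.png",cv2.resize(im[90:340,110:510],None,fx=2,fy=2,interpolation=2))
E
```

```text
tool axes cols
 [[-0.     0.33  -0.944]
 [-0.    -0.944 -0.33 ]
 [-1.     0.     0.   ]]
cam pos [ 0.281 -0.59   0.385] in tool [-1.621e-01 -1.000e-04 -7.120e-02]
[[ 1.800e-03  1.000e+00  9.000e-04]
 [-2.636e-01 -4.000e-04  9.646e-01]
 [ 9.646e-01 -1.900e-03  2.636e-01]]
```

View pics/topz.png

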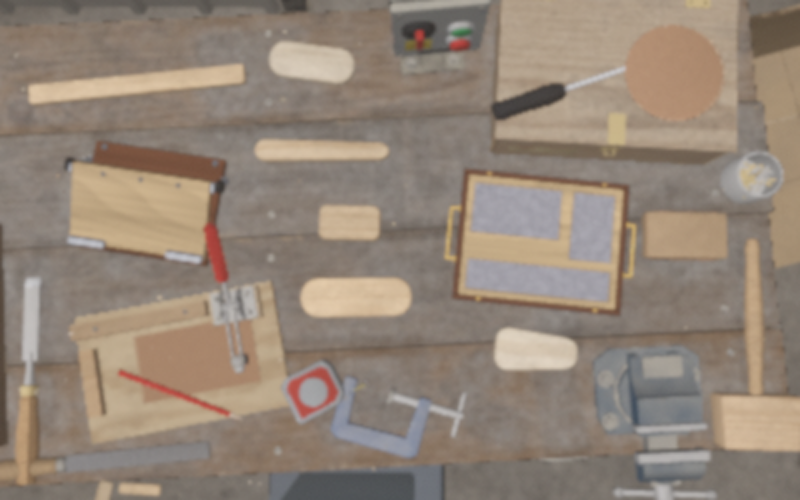

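```bash
cat >> h.py <<'E'
import json
def tool(yaw,tilt=0.0):
    """jaw dir tool y = (cos yaw, sin yaw) horizontally; tilt: tool x leans toward +jaw dir by tilt"""
    y0=np.array([np.cos(yaw),np.sin(yaw),0]);x0=np.array([0,0,-1.]);
    x=np.cos(tilt)*x0+np.sin(tilt)*y0; y=np.cos(tilt)*y0-np.sin(tilt)*x0
    return np.c_[x,y,np.cross(x,y)]
def plan(p,R,wps,nt=2,nr=2):
    """wps: list of (pos,R,vmax cm/row). prints flat rows"""
    out=[]
    for tp,TR,vm in wps:
        tp=np.array(tp,float); rv=Ro.from_matrix(R.T@TR).magnitude()
        n=max(1,int(np.ceil(max(np.linalg.norm(tp-p)*100/vm,rv/.17)-.02)))
        for i in range(n):
            k=n-i; np_=p+(tp-p)/k; dR=Ro.from_rotvec(Ro.from_matrix(R.T@TR).as_rotvec()/k).as_rotvec()
            t=np.round(R.T@(np_-p)*100,nt); r=np.round(dR,nr)
            p=p+R@t/100; R=R@Ro.from_rotvec(r).as_matrix(); out.append(list(t+0.)+list(r+0.))
    for i in range(0,len(out),12): print(len(out[i:i+12]),'[%s]'%', '.join('%g'%x for r in out[i:i+12] for x in r))
    print('end',p.round(4),Ro.from_matrix(R).as_rotvec().round(4).tolist())
    return p,R
def now():
    s=ctrl.get_state(); return np.array(s['position']),Ro.from_rotvec(s['tool_rot']).as_matrix()
E
python3 - <<'E'
from h import *
p,R=now(); p[2]=.223
plan(p,R,[((.40,-.50,.26),tool(-.7),5),((.535,-.365,.25),tool(-.09),5)],1,2)
E
```

```text
9 [-0.7, -0.9, -4.3, -0.11, 0, 0, -0.8, -0.5, -4.3, -0.11, 0, 0, -0.7, 0, -4.4, -0.1, 0, 0, -0.8, 0.5, -4.3, -0.11, 0, 0, -0.7, 0.9, -4.2, -0.1, 0, 0, 0.2, 0.4, -4.8, -0.15, 0, 0, 0.3, 1.1, -4.6, -0.15, 0, 0, 0.2, 1.8, -4.4, -0.16, 0, 0, 0.3, 2.5, -4.1, -0.15, 0, 0]
end [ 0.5353 -0.3656  0.25  ] [1.2787, 1.1627, -1.2789]
```

>>> {"api": "step_arm", "payload": {
  "increments": [-0.7,-0.9,-4.3,-0.11,0,0,-0.8,-0.5,-4.3,-0.11,0,0,-0.7,0,-4.4,-0.1,0,0,-0.8,0.5,-4.3,-0.11,0,0,-0.7,0.9,-4.2,-0.1,0,0,0.2,0.4,-4.8,-0.15,0,0,0.3,1.1,-4.6,-0.15,0,0,0.2,1.8,-4.4,-0.16,0,0,0.3,2.5,-4.1,-0.15,0,0,0,0,0,0,0,0]
}}

```text
time: 2.35
position: [0.539, -0.36, 0.2494]
tool_rot: [1.275, 1.169, -1.269]
ft_force: [1.2, -0.2, 0.1]
grip_width: 0.999
```

```bash
python3 - <<'E'
from h import *
s=ctrl.get_state();print(s['position'].round(4),s['joint_positions'].round(3))
c=cam("wrist");im=ctrl.get_image("wrist");cv2.imwrite("pics/w1.png",im[:,:,::-1])
np.savez("w1.npz",im=im,f=c[0],cx=c[1],cy=c[2],R=c[3],t=c[4])
for n in ("tray","wedge"):
    q=ctrl.spot_point("wrist",n); print(n,[(round(a['score'],2),w(c,a['xyz']).round(4)) for a in q[:2]])
s=ctrl.get_state();print(s['position'].round(4))
E
```

```text
[ 0.539  -0.36    0.2494] [ 0.873  0.335 -0.42   1.404  0.132  1.43   0.37 ]
tray [(0.7, array([ 0.5237, -0.2918,  0.002 ]))]
wedge [(0.69, array([ 0.3806, -0.2858,  0.0033]))]
[ 0.5346 -0.3667  0.2495]
```

View pics/w1.png

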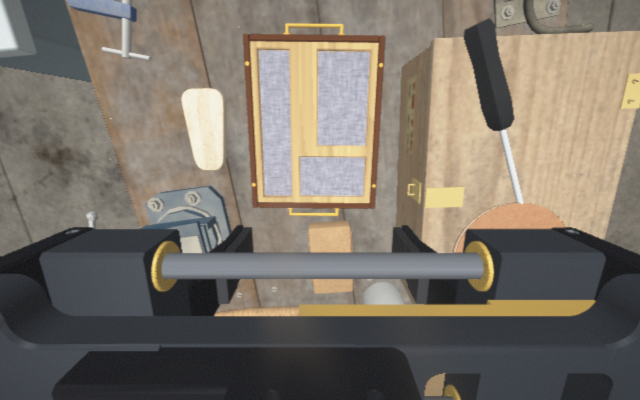

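```bash
python3 - <<'E'
from h import *
p0=ctrl.get_state()['position'];c=cam("wrist");im=ctrl.get_image("wrist");cv2.imwrite("pics/w2.png",im[:,:,::-1]);print(p0.round(4),ctrl.get_state()['position'].round(4))
hsv=cv2.cvtColor(im,cv2.COLOR_RGB2HSV)
g=im.astype(int)
m=((g[:,:,2]>g[:,:,0]+3)&(g[:,:,2]>110)).astype(np.uint8); m[:40]=0;m[205:]=0;m[:,:240]=0;m[:,390:]=0
m=cv2.morphologyEx(cv2.morphologyEx(m,cv2.MORPH_CLOSE,np.ones((5,5))),cv2.MORPH_OPEN,np.ones((5,5)))
A=[];B=[]
tc={'grip':(-53,0,41,197),'wedge':(39,37,69,122),'block':(26.5,-69,94,58)}
for k in cv2.findContours(m,0,1)[0]:
    if cv2.contourArea(k)<800: continue
    P=px2plane(c,k[:,0],.006)[:,:2]; b=cv2.minAreaRect((P*1000).astype(np.float32)); 
    print(np.round(b[0],1),np.round(b[1],1),round(b[2],1))
    d=sorted(b[1]); n=min(tc,key=lambda q:abs(sorted(tc[q][2:])[1]-d[1])+abs(sorted(tc[q][2:])[0]-d[0])); A.append(tc[n][:2]);B.append(b[0])
A=np.array(A);B=np.array(B);U,S,V=np.linalg.svd((A-A.mean(0)).T@(B-B.mean(0)));Rr=(U@V).T;t=B.mean(0)-Rr@A.mean(0)
print('tray',t,np.degrees(np.arctan2(Rr[1,0],Rr[0,0])),(B-(A@Rr.T+t)).round(1))
# frame
m=((hsv[:,:,2]<110)&(g[:,:,0]>g[:,:,2]*1.5)).astype(np.uint8); m[:30]=0;m[215:]=0;m[:,:235]=0;m[:,392:]=0
k=max(cv2.findContours(m,0,1)[0],key=cv2.contourArea);P=px2plane(c,cv2.convexHull(k)[:,0],.016)[:,:2];b=cv2.minAreaRect((P*1000).astype(np.float32));print('frame',b)
# wedge
m=((g[:,:,0]>190)).astype(np.uint8);m[:80]=0;m[180:]=0;m[:,:172]=0;m[:,232:]=0
k=max(cv2.findContours(m,0,1)[0],key=cv2.contourArea);P=px2plane(c,k[:,0],.016)[:,:2];b=cv2.minAreaRect((P*1000).astype(np.float32));print('wedge',b)
E
```

```text
[ 0.5346 -0.3667  0.2495] [ 0.5342 -0.3672  0.2495]
[ 551.7 -364.9] [54.4 90.2] 84.4
[ 574.7 -260.5] [118.7  64.9] 84.4
[ 479.3 -287.7] [194.   37.7] 84.4
tray [ 532.1900352  -293.33865211] -5.820239548738664 [[ 0.2 -0.2]
 [-0.   0. ]
 [-0.2  0.2]]
frame ((542.02685546875, -185.2365264892578), (4.489542007446289, 166.20016479492188), 84.3765640258789)
wedge ((382.9579772949219, -284.02154541015625), (108.18397521972656, 55.33490753173828), 84.39376068115234)
```

```bash
python3 - <<'E'
from h import *
p,R=now()
plan(p,R,[((.55,-.085,.25),tool(0),5)],1,2)
E
```

```text
6 [0, -0.2, -4.7, -0.02, 0, 0, 0, -0.1, -4.7, -0.02, 0, 0, 0, 0, -4.7, -0.01, 0, 0, 0, 0, -4.7, -0.02, 0, 0, 0, 0.1, -4.7, -0.01, 0, 0, -0.1, 0.2, -4.8, -0.02, 0, 0]
end [ 0.5496 -0.0846  0.2502] [1.2066, 1.21, -1.2087]
```

>>> {"api": "step_arm", "payload": {
  "increments": [0,-0.2,-4.7,-0.02,0,0,0,-0.1,-4.7,-0.02,0,0,0,0,-4.7,-0.01,0,0,0,0,-4.7,-0.02,0,0,0,0.1,-4.7,-0.01,0,0,-0.1,0.2,-4.8,-0.02,0,0,0,0,0,0,0,0,0,0,0,0,0,0,0,0,0,0,0,0]
}}

```text
time: 3.68
position: [0.5496, -0.0853, 0.2504]
tool_rot: [1.208, 1.209, -1.209]
ft_force: [0.3, 0.2, -0.2]
grip_width: 1.001
```

```bash
python3 - <<'E'
from h import *
p0=ctrl.get_state()['position'];c=cam("wrist");im=ctrl.get_image("wrist");cv2.imwrite("pics/w3.png",im[:,:,::-1]);print(p0.round(4),ctrl.get_state()['position'].round(4))
np.savez("w3.npz",im=im)
H=dict(brush_back=.018,grip=.022,block=.030)
for n in H:
    for q in ctrl.silhouettes("wrist",n)[:1]:
        m=q['pixels'].astype(np.uint8); k=max(cv2.findContours(m,0,1)[0],key=len)
        P=px2plane(c,k[:,0],H[n])[:,:2].astype(np.float32); b=cv2.minAreaRect(P*1000)
        print(n,round(q['score'],2),m.sum(),k[:,0].mean(0).round(),np.round(b[0],1),np.round(b[1],1),round(b[2],1))
E
```

```text
[ 0.5496 -0.0853  0.2504] [ 0.5497 -0.085   0.2504]
brush_back 0.97 4008 [256. 139.] [457.1 -40.6] [ 55.2 149.2] 1.3
grip 0.69 3147 [403.  99.] [653.4   9.8] [181.1  32.4] 88.7
block 0.72 2074 [328. 135.] [556.4 -30.7] [80.9 45.4] 88.5
```

View pics/w3.png

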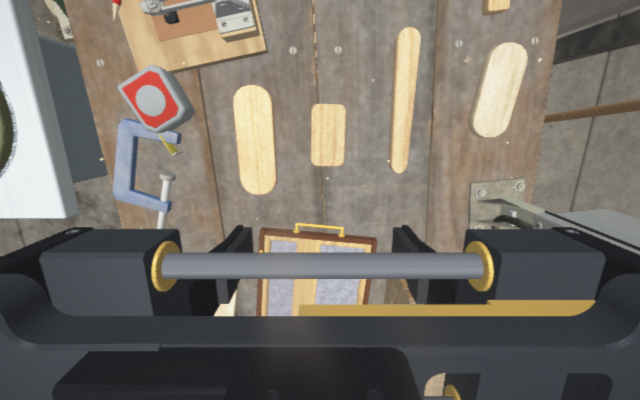

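```bash
cat >> h.py <<'E'
def fit(im,c,roi,z,thr=None):
    x0,y0,x1,y1=roi; g=im[y0:y1,x0:x1].astype(np.float32).min(2) if thr is None else None
    g=cv2.resize(cv2.GaussianBlur(im[y0:y1,x0:x1],(0,0),.7),None,fx=4,fy=4,interpolation=cv2.INTER_CUBIC)
    g=g[:,:,0]; T,m=cv2.threshold(g,0,255,cv2.THRESH_OTSU)
    m=cv2.morphologyEx(m,cv2.MORPH_OPEN,np.ones((9,9)))
    k=max(cv2.findContours(m,0,1)[0],key=cv2.contourArea)
    mm=np.zeros_like(m);cv2.drawContours(mm,[k],-1,1,-1);v,u=np.nonzero(mm)
    P=px2plane(c,np.c_[(u+.5)/4-.5+x0,(v+.5)/4-.5+y0],z)[:,:2]*1000
    e=np.linalg.eigh(np.cov(P.T)); a=e[1][:,1]; a=a*np.sign(a[1]); 
    ang=np.arctan2(a[1],a[0]);Q=(P-P.mean(0))@np.c_[[a[1],-a[0]],a]
    b=cv2.minAreaRect(P.astype(np.float32))
    h=np.r_[Q.min(0),Q.max(0)]
    mid=(h[:2]+h[2:])/2; ctr=P.mean(0)+np.c_[[a[1],-a[0]],a]@mid
    return dict(mean=P.mean(0).round(1),boxctr=ctr.round(1),size=(h[2:]-h[:2]).round(1),yaw=round(ang-np.pi/2,4),rect=(np.round(b[0],1),np.round(b[1],1),round(b[2],1)),T=T,area=k is not None and cv2.contourArea(k)/16)
E
python3 - <<'E'
from h import *
c=cam("wrist");im=np.load("w3.npz")['im']
print(fit(im,c,(225,75,285,205),.018));print(fit(im,c,(380,20,428,182),.022));print(fit(im,c,(302,95,355,175),.030))
E
```

```text
{'mean': array([455.4, -34.9]), 'boxctr': array([455.3, -38.4]), 'size': array([ 51.8, 148.3]), 'yaw': np.float64(0.0155), 'rect': (array([455.3, -38.4]), array([ 51.8, 148.3]), 1.0), 'T': 194.0, 'area': 3793.8125}
{'mean': array([655.9,  21.2]), 'boxctr': array([655.9,  11.2]), 'size': array([ 28.9, 182.8]), 'yaw': np.float64(-0.0056), 'rect': (array([657.1,  11.2]), array([ 28.9, 182.8]), 0.5), 'T': 188.0, 'area': 2749.15625}
{'mean': array([555.9, -27.5]), 'boxctr': array([555.9, -28.6]), 'size': array([45.4, 80.9]), 'yaw': np.float64(-0.0199), 'rect': (array([555.9, -28.5]), array([81. , 45.4]), 88.8), 'T': 189.0, 'area': 2038.1875}
```

```bash
python3 - <<'E'
from h import *
p,R=now()
plan(p,R,[((.575,.165,.27),tool(-.12),5)],1,2)
E
```

```text
5 [-0.4, 0.5, -5, 0.02, 0, 0, -0.4, 0.4, -5, 0.03, 0, 0, -0.4, 0.3, -5, 0.02, 0, 0, -0.4, 0.2, -5, 0.03, 0, 0, -0.4, 0, -5, 0.02, 0, 0]
end [0.575  0.1654 0.2704] [1.2946, 1.1519, -1.2949]
```

>>> {"api": "step_arm", "payload": {
  "increments": [-0.4,0.5,-5,0.02,0,0,-0.4,0.4,-5,0.03,0,0,-0.4,0.3,-5,0.02,0,0,-0.4,0.2,-5,0.03,0,0,-0.4,0,-5,0.02,0,0,0,0,0,0,0,0,0,0,0,0,0,0,0,0,0,0,0,0]
}}

```text
time: 4.88
position: [0.575, 0.1642, 0.2702]
tool_rot: [1.295, 1.15, -1.296]
ft_force: [-0.4, 0.2, 0.3]
grip_width: 1.002
```

```bash
python3 - <<'E'
from h import *
p0=ctrl.get_state()['position'];c=cam("wrist");im=ctrl.get_image("wrist");cv2.imwrite("pics/w4.png",im[:,:,::-1]);print(p0.round(4),ctrl.get_state()['position'].round(4))
np.savez("w4.npz",im=im)
for n in ("drill_table",):
    q=ctrl.spot_point("wrist",n); print(n,[(round(a['score'],2),w(c,a['xyz']).round(4)) for a in q[:2]])
cv2.imwrite("pics/w4z.png",cv2.resize(im[0:230,200:440,::-1],None,fx=3,fy=2.6,interpolation=cv2.INTER_CUBIC)[:600])
E
```

```text
[0.575  0.1642 0.2702] [0.575  0.1643 0.2703]
drill_table [(0.94, array([ 0.5802,  0.243 , -0.0027]))]
```

View pics/w4.png

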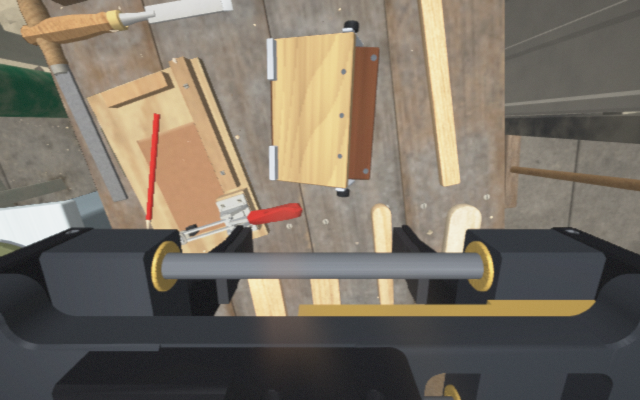

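View pics/w4z.png

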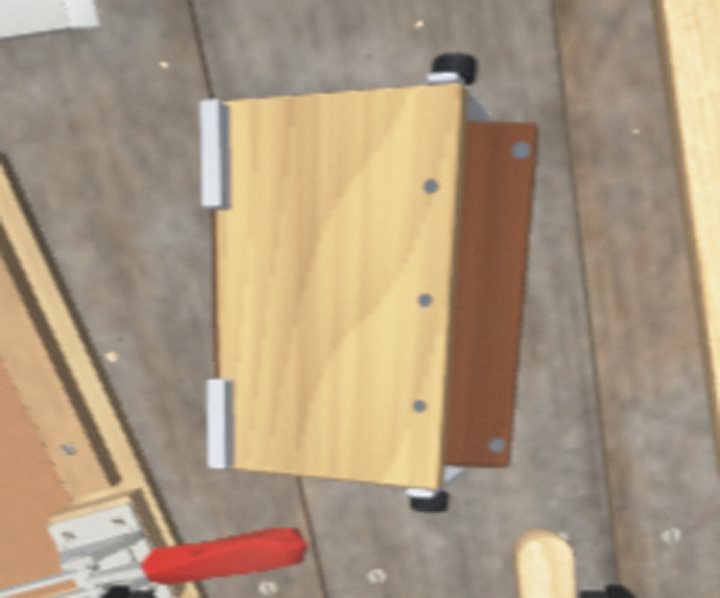

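```bash
python3 - <<'E'
from h import *
c=cam("wrist")
uv=[(276.3,38.8),(276.3,79.6),(277.3,146.2),(277.3,179.2)]
P=px2plane(c,uv,.0365);print(P.round(4))
d=P[0]-P[3];print('len',np.linalg.norm(d),'gap',np.linalg.norm(P[1]-P[2]));
l=np.polyfit(P[:,1],P[:,0],1);yaw=-np.arctan(l[0]);print('yaw',yaw)
m=(P[1]+P[2])/2
print('center from gap',m[:2]+58e-3*np.array([np.cos(yaw),np.sin(yaw)]))
# high edge: try heights
for z in (.09,.094,.1):
    Q=px2plane(c,[(354.3,32.3),(347,187.7)],z);e=Q[0]-Q[1];print(z,Q.round(4)[:,:2],np.linalg.norm(e),'yaw',-np.arctan(e[0]/e[1]),'mid',Q.mean(0))
E
```

```text
[[0.5367 0.3442 0.0365]
 [0.529  0.2967 0.0365]
 [0.5165 0.2115 0.0365]
 [0.5091 0.1653 0.0365]]
len 0.18095765069966174 gap 0.08615515327559616
yaw -0.15196476618724936
center from gap [0.58011215 0.24533544]
0.09 [[0.6283 0.3257]
 [0.6039 0.1539]] 0.17357072489079312 yaw -0.14107578586137678 mid [0.61611667 0.23981793 0.09      ]
0.094 [[0.6278 0.3247]
 [0.6037 0.1549]] 0.17154296557827511 yaw -0.14107578586137645 mid [0.61572656 0.23977352 0.094     ]
0.1 [[0.627  0.3231]
 [0.6033 0.1563]] 0.16850132660949815 yaw -0.14107578586137656 mid [0.6151414 0.2397069 0.1      ]
```

```bash
python3 - <<'E'
from h import *
p,R=now()
p,R=plan(p,R,[((.46,-.025,.20),tool(.0),5),((.4555,-.0385,.08),tool(.016),5)],1,3)
plan(p,R,[((.4555,-.0385,.0065),tool(.016),2.5)],2,3)
E
```

```text
8 [1.4, -1.8, 4, -0.024, 0, 0, 1.4, -1.9, 4, -0.023, 0, 0, 1.4, -2, 4, -0.024, 0, 0, 1.4, -2.2, 3.9, -0.023, 0, 0, 1.5, -2.2, 3.8, -0.024, 0.001, 0, 4, -0.2, 0.5, -0.005, 0, 0, 4, -0.1, 0.4, -0.005, 0, 0, 4, -0.2, 0.5, -0.006, 0, 0]
end [ 0.4553 -0.039   0.0795] [1.1973, 1.217, -1.1972]
3 [2.43, 0.01, -0.02, 0, 0, 0, 2.44, 0.01, -0.01, 0, 0, 0, 2.43, 0.01, -0.02, 0, 0, 0]
end [ 0.4555 -0.0385  0.0065] [1.1973, 1.217, -1.1972]
```

>>> {"api": "step_arm", "payload": {
  "increments": [1.4,-1.8,4,-0.024,0,0,1.4,-1.9,4,-0.023,0,0,1.4,-2,4,-0.024,0,0,1.4,-2.2,3.9,-0.023,0,0,1.5,-2.2,3.8,-0.024,0,0,4,-0.2,0.5,-0.005,0,0,4,-0.1,0.4,-0.005,0,0,4,-0.2,0.5,-0.006,0,0,0,0,0,0,0,0,0,0,0,0,0,0]
}}

```text
time: 6.22
position: [0.4566, -0.0376, 0.081]
tool_rot: [1.196, 1.216, -1.194]
ft_force: [1.0, -0.8, -0.2]
grip_width: 1.002
```

```bash
python3 - <<'E'
from h import *
p,R=now();print(p.round(4))
c=cam("wrist");im=ctrl.get_image("wrist");cv2.imwrite("pics/w5.png",im[:,:,::-1])
plan(p,R,[((.4555,-.0385,.0065),tool(.016),2.5)],2,3)
E
```

```text
[ 0.4566 -0.0376  0.081 ]
3 [2.48, -0.04, 0.03, 0.001, 0, -0.001, 2.48, -0.04, 0.03, 0.001, 0, 0, 2.49, -0.04, 0.02, 0, 0, -0.001]
end [ 0.4555 -0.0385  0.0065] [1.197, 1.2167, -1.1973]
```

View pics/w5.png

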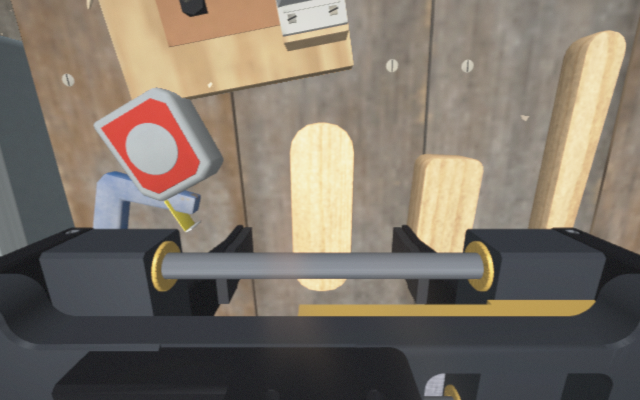

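>>> {"api": "step_arm", "payload": {
  "increments": [2.43,0,0,0,0,0,2.44,0,0,0,0,0,2.43,0.03,-0.05,0,0,0,0,0,0,0,0,0,0,0,0,0,0,0]
}}

```text
time: 6.9
position: [0.4573, -0.037, 0.0082]
tool_rot: [1.196, 1.216, -1.194]
ft_force: [0.1, -0.1, 0.4]
grip_width: 1.004
```

>>> {"api": "step_arm", "payload": {
  "increments": [0,0,0,0,0,0,0,0,0,0,0,0,0,0,0,0,0,0,0,0,0,0,0,0,0,0,0,0,0,0,0,0,0,0,0,0],
  "fingers": 0,
  "force": 30
}}

```text
time: 7.65
position: [0.4558, -0.0369, 0.0066]
tool_rot: [1.195, 1.218, -1.195]
ft_force: [-0.3, 0.1, 1.7]
grip_width: 0.585
```

```bash
cat >> h.py <<'E'
DC=np.array([.580,.2445]);DY=-.150;TL=np.radians(22)
def deck(x,y,z): # table coordinates mm -> world
    r=np.array([[np.cos(DY),-np.sin(DY)],[np.sin(DY),np.cos(DY)]]); q=DC+r@np.array([x,y])/1000; return np.r_[q,z/1000]
N=-tool(DY,TL)[:,0]; UP=tool(DY,TL)[:,1]
E
python3 - <<'E'
from h import *
import pickle
# handle position from w4 pose
R4=Ro.from_rotvec([1.295,1.15,-1.296]).as_matrix()
c=cam("wrist");p,R=now()
Rct=c[3]@R; C=-c[3].T@c[4]; off=R.T@(C-p)
C4=np.array([.575,.1643,.2703])+R4@off;Rn=Rct@R4.T;c4=(c[0],c[1],c[2],Rn,-Rn@C4)
print(px2plane(c4,[(300,210),(250,218),(230,200)],.05).round(3), px2plane(c4,[(300,210)],.1).round(3))
o=deck(-34,0,46.2);print(o,N,UP,'brush end -y',deck(-34,-75,46))
p=np.array([.4555,-.0385,.0065]);R=tool(.016)
pre=o+N*(.006+.05)+UP*.006
p,R=plan(p,R,[((.457,-.02,.13),tool(.0),5),((.50,.15,.2),tool(-.1,.2),5),(pre,tool(DY,TL),5)],1,3)
np.savez('cmd.npz',p=p,R=R)
E
```

```text
[[0.537 0.119 0.05 ]
 [0.464 0.116 0.05 ]
 [0.441 0.146 0.05 ]] [[0.543 0.135 0.1  ]]
[0.54638178 0.2495809  0.0462    ] [-0.37040017  0.05598051  0.92718385] [ 0.91677258 -0.13855662  0.37460659] brush end -y [0.53517392 0.17542307 0.046     ]
10 [-4.1, 0.1, -0.6, 0.005, 0, 0, -4.1, 0, -0.6, 0.006, 0, 0, -4.2, 0.1, -0.6, 0.005, 0, 0, -1.7, 1.1, -4.3, 0.025, -0.002, 0.05, -1.7, 1, -4.3, 0.025, -0.003, 0.05, -1.7, 1, -4.3, 0.025, -0.002, 0.05, -1.6, 1, -4.3, 0.025, -0.003, 0.05, 3.4, 0, -3.5, 0.016, -0.005, 0.061, 3.4, -0.2, -3.5, 0.016, -0.005, 0.061, 3.3, -0.5, -3.5, 0.016, -0.004, 0.062]
end [0.5311 0.2522 0.1003] [1.4514, 0.8275, -1.035]
```

```bash
python3 - <<'E'
from h import *
o=deck(-34,0,46.2)
p=np.array([.4555,-.0385,.0065]);R=tool(.016)
pre=o+N*(.006+.04)+UP*.006
p,R=plan(p,R,[((.457,-.02,.14),tool(.0),5),((.50,.22,.2),tool(-.12,.25),5),(pre,tool(DY,TL),5)],1,3)
np.savez('cmd.npz',p=p,R=R)
E
```

```text
12 [-4.4, 0.1, -0.6, 0.005, 0, 0, -4.5, 0, -0.6, 0.006, 0, 0, -4.5, 0.1, -0.6, 0.005, 0, 0, -1, 0.7, -4, 0.02, -0.002, 0.042, -1, 0.7, -4, 0.02, -0.003, 0.042, -0.9, 0.6, -4, 0.02, -0.003, 0.041, -0.9, 0.6, -4.1, 0.02, -0.002, 0.042, -1, 0.6, -4, 0.02, -0.002, 0.041, -0.9, 0.5, -4.1, 0.019, -0.003, 0.042, 3.8, 0.1, -1.2, 0.01, -0.003, 0.045, 3.8, -0.1, -1.2, 0.009, -0.003, 0.044, 3.7, -0.3, -1.2, 0.01, -0.003, 0.045]
end [0.5348 0.2517 0.091 ] [1.4512, 0.8276, -1.0347]
```

>>> {"api": "step_arm", "payload": {
  "increments": [-4.4,0.1,-0.6,0.005,0,0,-4.5,0,-0.6,0.006,0,0,-4.5,0.1,-0.6,0.005,0,0,-1,0.7,-4,0.02,-0.002,0.042,-1,0.7,-4,0.02,-0.003,0.042,-0.9,0.6,-4,0.02,-0.003,0.041,-0.9,0.6,-4.1,0.02,-0.002,0.042,-1,0.6,-4,0.02,-0.002,0.041,-0.9,0.5,-4.1,0.019,-0.003,0.042]
}}

```text
time: 8.78
position: [0.4998, 0.2226, 0.2003]
tool_rot: [1.391, 0.953, -1.11]
ft_force: [0.4, -0.0, -0.2]
grip_width: 0.584
```

>>> {"api": "step_arm", "payload": {
  "increments": [3.8,0.1,-1.2,0.01,-0.003,0.045,3.8,-0.1,-1.2,0.009,-0.003,0.044,3.7,-0.3,-1.2,0.01,-0.003,0.045,0,0,0,0,0,0,0,0,0,0,0,0,0,0,0,0,0,0]
}}

```text
time: 9.52
position: [0.5355, 0.2534, 0.093]
tool_rot: [1.452, 0.827, -1.031]
ft_force: [-0.3, -0.5, -1.1]
grip_width: 0.583
```

```bash
python3 - <<'E'
from h import *
s=ctrl.get_state();print(s['position'].round(4),s['tool_rot'].round(4),s['joint_positions'].round(2),s['ft_force'].round(1))
for n in("wrist","scene"):
    im=ctrl.get_image(n);cv2.imwrite(f"pics/6{n}.png",im[:,:,::-1] if n=="wrist" else cv2.resize(im[180:380,130:430,::-1],None,fx=2.6,fy=2.6,interpolation=2))
E
```

```text
[0.5355 0.2534 0.093 ] [ 1.4518  0.8271 -1.031 ] [ 0.23  0.22 -0.95  2.01  0.64  0.84 -1.23] [-0.3 -0.5 -1.1]
```

View pics/6wrist.png

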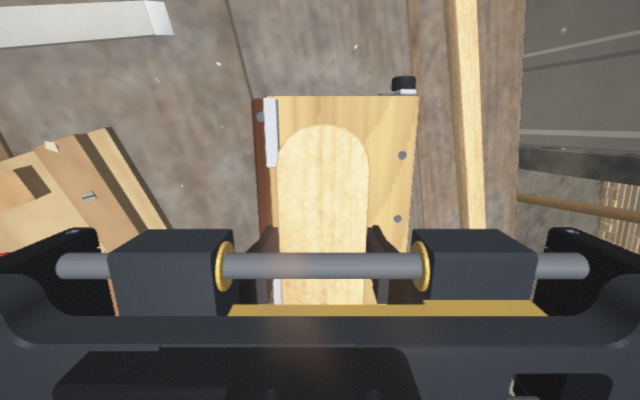

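View pics/6scene.png

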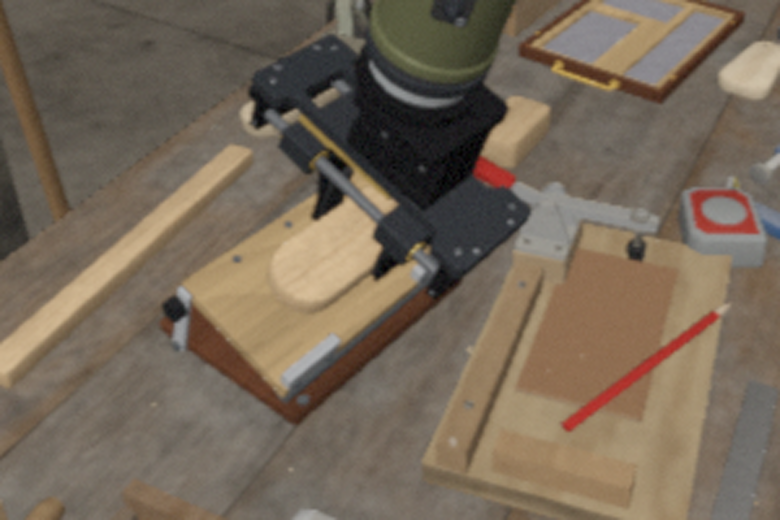

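>>> {"api": "step_arm", "payload": {
  "increments": [1.8,0,0,0,0,0,1.8,0,0,0,0,0,0,0,0,0,0,0,0,0,0,0,0,0,0,0,0,0,0,0]
}}

```text
time: 10.25
position: [0.5479, 0.2519, 0.0587]
tool_rot: [1.45, 0.829, -1.031]
ft_force: [0.3, 0.4, -0.9]
grip_width: 0.585
```

```bash
python3 - <<'E'
from h import *
s=ctrl.get_state();p,R=now();c=cam("wrist")
o=deck(-34,0,46.2);tgt=o+N*.006
print(p.round(4),'to target in tool (mm)',(R.T@(tgt-p)*1000).round(1),'rot err',Ro.from_matrix(R.T@tool(DY,TL)).as_rotvec().round(4),s['ft_force'].round(1))
im=ctrl.get_image("wrist");cv2.imwrite("pics/7w.png",cv2.resize(im[60:230,220:440,::-1],None,fx=3.4,fy=3.4,interpolation=2))
E
```

```text
[0.5479 0.2519 0.0587] to target in tool (mm) [ 5.1 -5.8  2.6] rot err [ 0.0026 -0.0021 -0.0018] [ 0.3  0.4 -0.9]
```

View pics/7w.png

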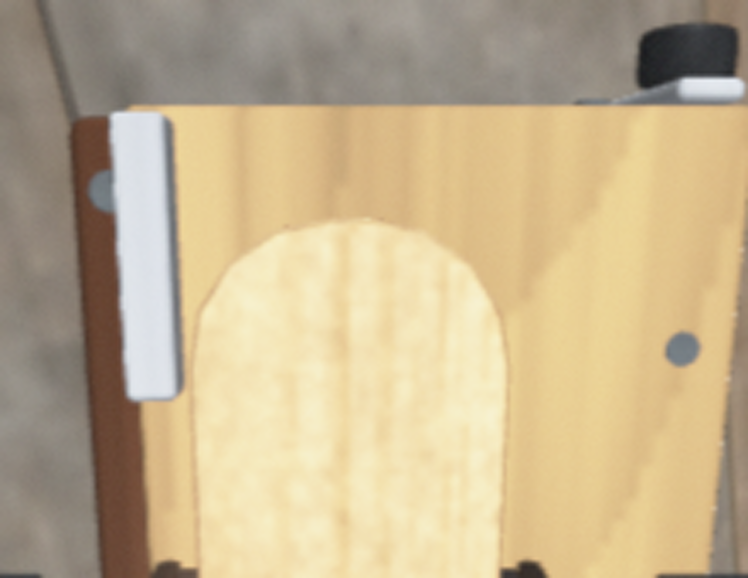

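>>> {"api": "step_arm", "payload": {
  "increments": [0.2,-0.2,0.2,0,0,0,0,-0.2,0,0,0,0,0,0,0,0,0,0,0,0,0,0,0,0,0,0,0,0,0,0]
}}

```text
time: 10.92
position: [0.5447, 0.2495, 0.0544]
tool_rot: [1.449, 0.828, -1.033]
ft_force: [2.6, -3.0, 0.2]
grip_width: 0.589
```

>>> {"api": "step_arm", "payload": {
  "increments": [0,-0.1,0,0,0,0,0,0,0,0,0,0,0,0,0,0,0,0]
}}

```text
time: 11.3
position: [0.5445, 0.2496, 0.0545]
tool_rot: [1.45, 0.828, -1.031]
ft_force: [3.8, -2.8, -0.4]
grip_width: 0.581
```

>>> {"api": "step_arm", "payload": {
  "increments": [0,-0.1,0,0,0,0,0,0,0,0,0,0,0,0,0,0,0,0]
}}

```text
time: 11.68
position: [0.5444, 0.2496, 0.0546]
tool_rot: [1.45, 0.827, -1.03]
ft_force: [6.4, -2.5, -0.2]
grip_width: 0.586
```

>>> {"api": "step_arm", "payload": {
  "increments": [0.15,0,0,0,0,0,0.1,0,0,0,0,0,0,0,0,0,0,0,0,0,0,0,0,0]
}}

```text
time: 12.18
position: [0.5453, 0.25, 0.0527]
tool_rot: [1.451, 0.827, -1.03]
ft_force: [4.4, -3.5, 4.8]
grip_width: 0.587
```

>>> {"api": "step_arm", "payload": {
  "increments": [0.1,0,0,0,0,0,0,0,0,0,0,0,0,0,0,0,0,0]
}}

```text
time: 12.55
position: [0.5455, 0.2501, 0.0522]
tool_rot: [1.45, 0.826, -1.03]
ft_force: [1.5, -4.2, 10.2]
grip_width: 0.583
```

>>> {"api": "step_arm", "payload": {
  "increments": [0.05,-0.1,0,0,0,0,0,0,0,0,0,0,0,0,0,0,0,0]
}}

```text
time: 12.92
position: [0.5455, 0.2501, 0.0522]
tool_rot: [1.451, 0.825, -1.029]
ft_force: [0.6, -5.5, 12.8]
grip_width: 0.583
```

>>> {"api": "step_arm", "payload": {
  "increments": [0,0,0,0,0,0,0,0,0,0,0,0,0,0,0,0,0,0],
  "fingers": 80
}}

```text
time: 13.3
position: [0.5417, 0.2507, 0.0485]
tool_rot: [1.449, 0.832, -1.034]
ft_force: [0.7, 1.0, 0.6]
grip_width: 0.776
```

```bash
python3 - <<'E'
from h import *
s=ctrl.get_state();p,R=now();print(p.round(4),s['ft_force'].round(1),s['grip_width'],s['time'])
im=ctrl.get_image("wrist");cv2.imwrite("pics/8w.png",cv2.resize(im[60:230,220:440,::-1],None,fx=3.4,fy=3.4,interpolation=2))
E
```

```text
[0.5417 0.2507 0.0485] [0.7 1.  0.6] 0.7762545443751087 13.3
```

View pics/8w.png

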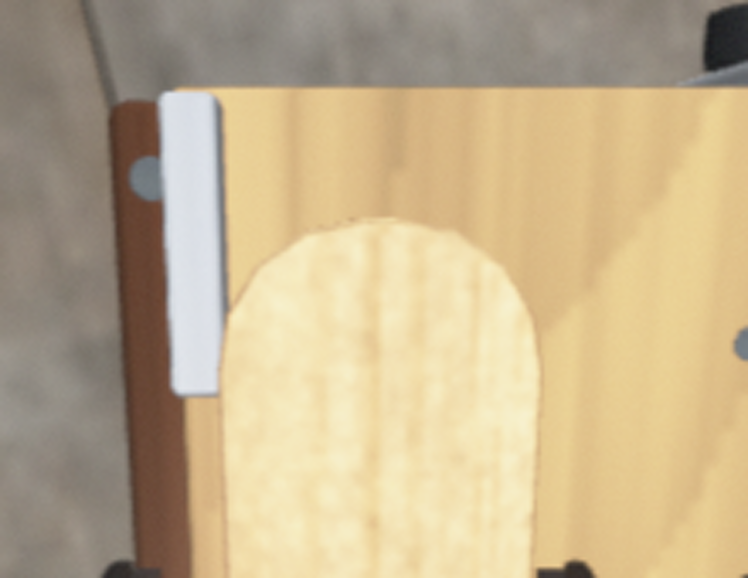

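```bash
python3 - <<'E'
from h import *
p,R=now()
q=p+N*.07
p,R=plan(p,R,[(q,R,3.5),((.575,.165,.25),tool(-.12),5)],1,3)
E
```

```text
6 [-3.5, 0, 0, 0, 0, 0, -3.5, 0, 0, 0, 0, 0, -2.5, 2.9, 2, -0.006, 0.001, -0.096, -2.8, 2.7, 2, -0.007, 0.001, -0.095, -3, 2.4, 2, -0.007, 0.001, -0.096, -3.2, 2, 2.1, -0.006, 0.002, -0.095]
end [0.5747 0.1647 0.2498] [1.2974, 1.1499, -1.2967]
```

>>> {"api": "step_arm", "payload": {
  "increments": [-2,0,0,0,0,0,-5,0,0,0,0,0,-2.5,2.9,2,-0.006,0.001,-0.096,-2.8,2.7,2,-0.007,0.001,-0.095,-3,2.4,2,-0.007,0.001,-0.096,-3.2,2,2.1,-0.006,0.002,-0.095,0,0,0,0,0,0,0,0,0,0,0,0]
}}

```text
time: 14.35
position: [0.5745, 0.1653, 0.2497]
tool_rot: [1.298, 1.151, -1.296]
ft_force: [-0.5, 1.0, 0.3]
grip_width: 0.797
```

```bash
python3 - <<'E'
from h import *
s=ctrl.get_state();p,R=now();print(p.round(4),s['ft_force'].round(1),s['grip_width'],s['time'])
im=ctrl.get_image("wrist");cv2.imwrite("pics/9w.png",cv2.resize(im[0:230,220:480,::-1],None,fx=2.6,fy=2.6,interpolation=2))
c=cam("wrist")
p,R=plan(p,R,[((.65,.02,.16),tool(0),5),((.6565,.011,.08),tool(-.003),4)],1,3)
E
```

```text
[0.5745 0.1653 0.2497] [-0.5  1.   0.3] 0.7966696339253315 14.35
6 [2.2, 2.3, 3.4, -0.03, 0, 0, 2.3, 2.2, 3.4, -0.03, 0, 0, 2.2, 2.1, 3.5, -0.03, 0, 0, 2.3, 2, 3.6, -0.03, -0.001, -0.001, 4, 0.3, 0.5, 0.002, 0, 0, 4, 0.4, 0.4, 0.001, 0, 0]
end [0.6569 0.0112 0.0796] [1.211, 1.2082, -1.2116]
```

View pics/9w.png

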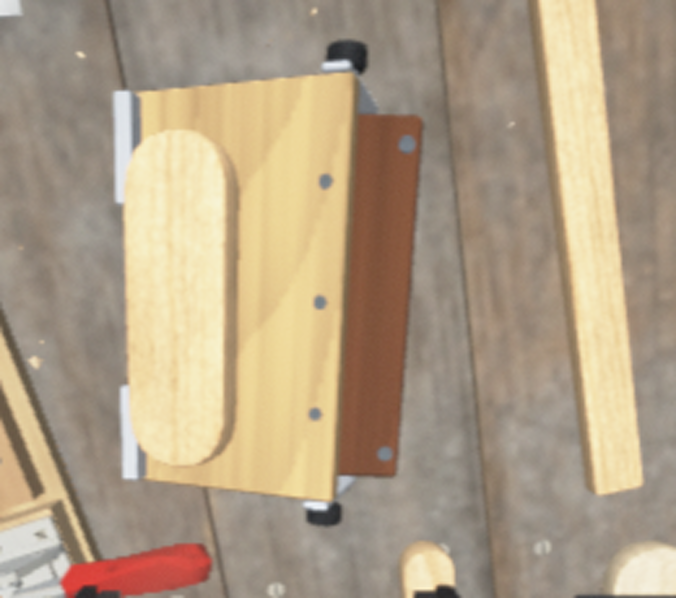

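```bash
cat > bf.py <<'E'
from h import *
from scipy.optimize import least_squares
c=cam("wrist");im=cv2.imread("pics/9w.png");f,cx,cy,Rc,t=c
# edge subpixel from full image
im=ctrl.get_image("wrist");g=cv2.GaussianBlur(im,(0,0),.6).astype(float)
gray=g[:,:,0]
# local edges: left contour of brush between rows 75..150, right contour
L=[];Rr=[]
for r in range(76,150,3):
    row=g[r].sum(1); d=np.diff(row)
    a=max(range(262,276),key=lambda i:d[i]); b=min(range(300,318),key=lambda i:d[i])
    L.append((a+.5,r));Rr.append((b+.5,r))
L=np.array(L);Rr=np.array(Rr);print(L[:,0],Rr[:,0])
def plane(uv,o,n):
    d=np.c_[(uv[:,0]-cx)/f,(uv[:,1]-cy)/f,np.ones(len(uv))]@Rc; C=-Rc.T@t
    return C+d*(((o-C)@n)/(d@n))[:,None]
o=deck(-34,0,46.2)+N*.018
for nm,E in(('L',L),('R',Rr)):
    P=plane(E,o,N)-o; ax=tool(DY,TL)[:,2]
    X=P@UP*1000;Y=-P@ax*1000
    k=np.polyfit(Y,X,1);k=np.polyfit(Y[abs(X-np.polyval(k,Y))<1.5],X[abs(X-np.polyval(k,Y))<1.5],1);print(nm,'up-slope at y=-45,0,45',np.polyval(k,[-45,0,45]).round(2),'rel yaw',-k[0].round(4))
E
python3 bf.py
```

```text
[264.5 267.5 267.5 267.5 267.5 268.5 268.5 268.5 268.5 268.5 268.5 268.5
 268.5 268.5 268.5 268.5 269.5 268.5 268.5 269.5 269.5 269.5 269.5 269.5
 267.5] [306.5 306.5 306.5 306.5 306.5 306.5 306.5 306.5 306.5 306.5 306.5 306.5
 306.5 306.5 306.5 306.5 306.5 306.5 306.5 306.5 306.5 306.5 306.5 306.5
 306.5]
L up-slope at y=-45,0,45 [-23.54 -24.1  -24.67] rel yaw 0.0126
R up-slope at y=-45,0,45 [27.71 26.91 26.1 ] rel yaw 0.0179
```

```bash
cat >> bf.py <<'E'
print('--lugs')
E=[]
for r in list(range(38,76,3))+list(range(151,182,3)):
    row=g[r,:,2]; d=np.diff(row)
    lo,hi=(258,270)
    i=max(range(lo,hi),key=lambda i:d[i]); w3=d[i-1:i+2]; den=w3[0]-2*w3[1]+w3[2]
    E.append((i+.5+(.5*(w3[0]-w3[2])/den if den else 0),r))
E=np.array(E);print(E[:,0].round(1))
for z in (.04,.045):
    P=px2plane(c,E,z);k=np.polyfit(P[:,1],P[:,0],1);res=P[:,0]-np.polyval(k,P[:,1]);ok=abs(res)<.0015;k=np.polyfit(P[ok,1],P[ok,0],1);print(z,'lug yaw',-np.arctan(k[0]),ok.sum())
def sub(E,sgn,lo,hi):
    out=[]
    for r in E:
        row=g[r].sum(1)*sgn; d=np.diff(row); i=max(range(lo,hi),key=lambda i:d[i]); w3=d[i-1:i+2];den=w3[0]-2*w3[1]+w3[2]
        out.append((i+.5+.5*(w3[0]-w3[2])/den,r))
    return np.array(out)
for nm,EE in(('L',sub(range(80,148,2),1,263,274)),('R',sub(range(80,148,2),-1,300,314))):
    P=plane(EE,o,N)-o; ax=tool(DY,TL)[:,2]; X=P@UP*1000;Y=-P@ax*1000
    for _ in range(3):
        k=np.polyfit(Y,X,1);ok=abs(X-np.polyval(k,Y))<.6;X=X[ok];Y=Y[ok]
    P2=plane(EE,o,N);k2=np.polyfit(P2[:,1],P2[:,0],1)
    print(nm,len(X),np.polyval(k,[-42,0,42]).round(2),'rel',-k[0].round(4))
E
python3 bf.py | sed -n '/lugs/,$p'
```

```text
--lugs
[263.8 264.1 264.2 264.3 264.4 264.5 264.6 264.5 264.6 264.6 264.6 264.6
 264.7 266.5 266.6 266.6 266.6 266.6 266.7 266.7 266.7 267.  267.1 267.1]
0.04 lug yaw -0.14954369486866972 24
0.045 lug yaw -0.14954369486866972 24
L 34 [-23.62 -24.07 -24.51] rel 0.0106
R 34 [27.25 26.89 26.54] rel 0.0084
```

```bash
python3 - <<'E'
from h import *
p,R=now();T=tool(DY,TL);yd=-T[:,2];o=deck(-34,0,46.2)
a=o+UP*.052+N*.05-yd*.025; b=o+UP*.052+N*.008-yd*.025
p,R=plan(p,R,[(a,T,5)],1,3)
p,R=plan(p,R,[(b,T,2.5)],2,3)
E
```

```text
3 [4.6, -0.3, -1.8, 0.011, -0.002, 0.128, 4.5, -0.9, -1.8, 0.01, -0.002, 0.127, 4.4, -1.5, -1.8, 0.011, -0.002, 0.128]
end [0.5713 0.2202 0.1117] [1.4507, 0.827, -1.0353]
2 [2.09, 0.03, -0.02, 0, 0, 0, 2.09, 0.02, -0.01, 0, 0.001, 0]
end [0.5873 0.2181 0.0731] [1.4513, 0.8277, -1.0347]
```

>>> {"api": "step_arm", "payload": {
  "increments": [4.6,-0.3,-1.8,0.011,-0.002,0.128,4.5,-0.9,-1.8,0.01,-0.002,0.127,4.4,-1.5,-1.8,0.011,-0.002,0.128,0,0,0,0,0,0,0,0,0,0,0,0,0,0,0,0,0,0],
  "fingers": 0
}}

```text
time: 15.25
position: [0.5754, 0.2191, 0.1148]
tool_rot: [1.457, 0.822, -1.034]
ft_force: [0.0, 0.7, 0.3]
grip_width: 0.207
```

>>> {"api": "step_arm", "payload": {
  "increments": [2.1,0,0,0,0,0,2.1,0,0,0,0,0,0,0,0,0,0,0,0,0,0,0,0,0,0,0,0,0,0,0]
}}

```text
time: 15.88
position: [0.5896, 0.217, 0.0751]
tool_rot: [1.455, 0.824, -1.035]
ft_force: [-0.6, -0.2, -0.2]
grip_width: 0.007
```

```bash
python3 - <<'E'
from h import *
s=ctrl.get_state();p,R=now();print(p.round(4),s['ft_force'].round(1),s['grip_width'],s['time']);o=deck(-34,0,46.2)
print('in deck (up,N)mm',((p-o)@UP*1000).round(1),((p-o)@N*1000).round(1))
im=ctrl.get_image("wrist");cv2.imwrite("pics/10w.png",im[:,:,::-1])
E
```

```text
[0.5896 0.217  0.0751] [-0.6 -0.2 -0.2] 0.006801011919146522 15.875
in deck (up,N)mm 55.0 8.9
```

View pics/10w.png

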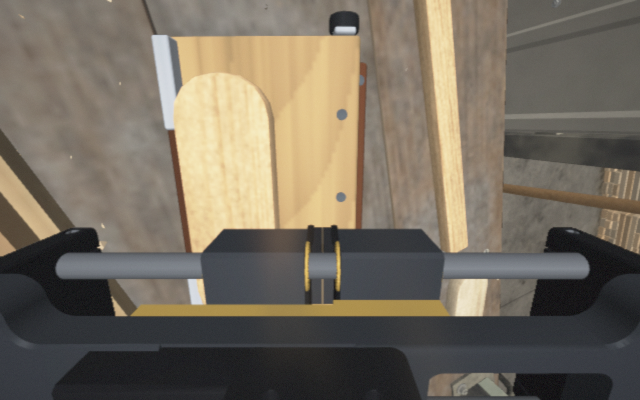

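Fingers closed, upslope of the brush's right edge (col ~272). Push gently down the slope.

>>> {"api": "step_arm", "payload": {
  "increments": [0,-0.5,0,0,0,0,0,-0.4,0,0,0,0,0,0,0,0,0,0,0,0,0,0,0,0]
}}

```text
time: 16.42
position: [0.5806, 0.2179, 0.0703]
tool_rot: [1.453, 0.825, -1.036]
ft_force: [0.1, -1.4, 0.1]
grip_width: 0.006
```

>>> {"api": "step_arm", "payload": {
  "increments": [0,-0.2,0,0,0,0,0,0,0,0,0,0,0,0,0,0,0,0]
}}

```text
time: 16.8
position: [0.5788, 0.2181, 0.0695]
tool_rot: [1.453, 0.825, -1.036]
ft_force: [-0.6, -0.1, -0.2]
grip_width: 0.001
```

>>> {"api": "step_arm", "payload": {
  "increments": [0,-0.2,0,0,0,0,0,0,0,0,0,0,0,0,0,0,0,0]
}}

```text
time: 17.18
position: [0.577, 0.2185, 0.0688]
tool_rot: [1.453, 0.825, -1.036]
ft_force: [0.0, -0.1, 0.1]
grip_width: 0.004
```

>>> {"api": "step_arm", "payload": {
  "increments": [0,-0.2,0,0,0,0,0,-0.2,0,0,0,0,0,0,0,0,0,0,0,0,0,0,0,0]
}}

```text
time: 17.68
position: [0.5733, 0.219, 0.0673]
tool_rot: [1.453, 0.825, -1.036]
ft_force: [0.2, 0.4, -0.1]
grip_width: 0.007
```

>>> {"api": "step_arm", "payload": {
  "increments": [0,-0.2,0,0,0,0,0,0,0,0,0,0,0,0,0,0,0,0]
}}

```text
time: 18.05
position: [0.5726, 0.2191, 0.0673]
tool_rot: [1.454, 0.823, -1.035]
ft_force: [3.7, -0.6, 1.0]
grip_width: 0.005
```

>>> {"api": "step_arm", "payload": {
  "increments": [0,-0.2,0,0,0,0,0,0,0,0,0,0,0,0,0,0,0,0]
}}

```text
time: 18.42
position: [0.5723, 0.2192, 0.0677]
tool_rot: [1.456, 0.821, -1.033]
ft_force: [6.5, -1.9, 2.8]
grip_width: 0.007
```

>>> {"api": "step_arm", "payload": {
  "increments": [0,-0.2,0,0,0,0,0,0,0,0,0,0,0,0.8,0,0,0,0,0,0.8,0,0,0,0,-4,0,0,0,0,0,-4,0,0,0,0,0,0,0,0,0,0,0]
}}

```text
time: 19.3
position: [0.5531, 0.2241, 0.1478]
tool_rot: [1.455, 0.824, -1.032]
ft_force: [-0.9, -0.2, 0.7]
grip_width: 0.005
```

```bash
python3 - <<'E'
from h import *
s=ctrl.get_state();p,R=now();print(p.round(4),s['ft_force'].round(1),s['grip_width'],s['time'])
p,R=plan(p,R,[((.575,.165,.25),tool(-.12),5)],1,3)
E
```

```text
[0.5531 0.2241 0.1478] [-0.9 -0.2  0.7] 0.004583335712808414 19.3
3 [-2.8, 2.2, 1.8, -0.01, 0.001, -0.13, -3, 1.9, 1.9, -0.011, 0.001, -0.13, -3.3, 1.4, 1.8, -0.011, 0.002, -0.129]
end [0.5751 0.1654 0.2504] [1.2968, 1.1503, -1.2966]
```

>>> {"api": "step_arm", "payload": {
  "increments": [-2.8,2.2,1.8,-0.01,0.001,-0.13,-3,1.9,1.9,-0.011,0.001,-0.13,-3.3,1.4,1.8,-0.011,0.002,-0.129,0,0,0,0,0,0,0,0,0,0,0,0,0,0,0,0,0,0],
  "fingers": 70
}}

```text
time: 20.05
position: [0.5733, 0.1646, 0.2464]
tool_rot: [1.292, 1.154, -1.302]
ft_force: [0.1, -0.3, -0.1]
grip_width: 0.603
```

```bash
python3 bf.py | sed -n '/lugs/,$p'; python3 - <<'E'
from h import *
p,R=now();print(p)
p,R=plan(p,R,[((.61,-.06,.2),tool(0),5)],1,3)
E
```

```text
--lugs
[264.6 264.6 264.7 264.7 264.7 264.8 265.  265.2 265.3 265.4 265.5 265.5
 265.5 267.2 267.4 267.4 267.5 267.5 267.5 267.6 267.6 267.6 267.6 267.6]
0.04 lug yaw -0.14860461434024289 24
0.045 lug yaw -0.1486046143402404 24
L 34 [-23.81 -24.15 -24.5 ] rel 0.0082
R 34 [27.33 26.95 26.56] rel 0.0092
[0.57350224 0.16448425 0.24670987]
5 [0.9, 1.3, 4.4, -0.024, 0, 0.001, 1, 1.1, 4.4, -0.024, 0.001, 0.001, 0.9, 1.1, 4.4, -0.024, 0, 0.001, 0.9, 0.9, 4.4, -0.023, 0.001, 0.001, 1, 0.8, 4.5, -0.024, 0, 0.001]
end [ 0.6095 -0.0599  0.1999] [1.2087, 1.2093, -1.2094]
```

>>> {"api": "step_arm", "payload": {
  "increments": [0.9,1.3,4.4,-0.024,0,0,1,1.1,4.4,-0.024,0,0,0.9,1.1,4.4,-0.024,0,0,0.9,0.9,4.4,-0.023,0,0,1,0.8,4.5,-0.024,0,0,0,0,0,0,0,0,0,0,0,0,0,0,0,0,0,0,0,0]
}}

```text
time: 21.1
position: [0.6104, -0.0586, 0.2013]
tool_rot: [1.206, 1.211, -1.211]
ft_force: [1.2, 0.7, -0.3]
grip_width: 0.7
```

```bash
python3 - <<'E'
from h import *
s=ctrl.get_state();p,R=now();print(p.round(4),s['time'])
c=cam("wrist");im=ctrl.get_image("wrist");cv2.imwrite("pics/11w.png",im[:,:,::-1])
for n,z in (("grip",.022),("block",.03)):
    q=ctrl.silhouettes("wrist",n)[0]; k=max(cv2.findContours(q['pixels'].astype(np.uint8),0,1)[0],key=len)[:,0]; a=k.min(0)-12;b=k.max(0)+12; a=np.maximum(a,0)
    print(n,q['score'],a,b,fit(im,c,(a[0],a[1],b[0],min(b[1],230)),z))
E
```

```text
[ 0.6104 -0.0586  0.2013] 21.1
grip 0.69 [338  28] [391 212] {'mean': array([656.2,  19.9]), 'boxctr': array([656.1,   9.3]), 'size': array([ 28.7, 183. ]), 'yaw': np.float64(-0.008), 'rect': (array([656.9,   9.3]), array([ 28.7, 183. ]), 0.1), 'T': 197.0, 'area': 3418.3125}
block 0.57 [247 112] [311 205] {'mean': array([556.1, -28.8]), 'boxctr': array([556. , -29.8]), 'size': array([45.3, 81.6]), 'yaw': np.float64(-0.0277), 'rect': (array([556. , -29.9]), array([81.5, 45.1]), 88.7), 'T': 197.0, 'area': 2514.75}
```

View pics/11w.png

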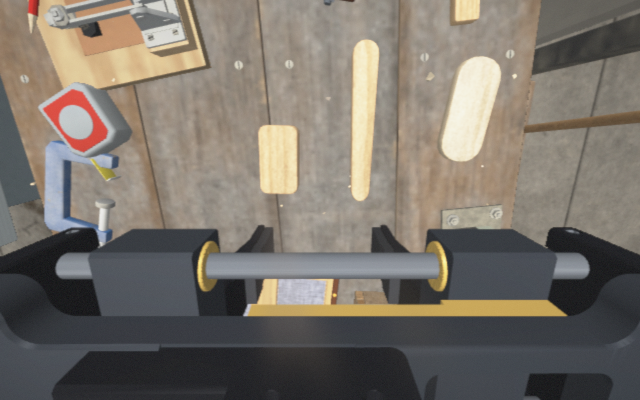

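```bash
python3 - <<'E'
from h import *
p=np.array([.6095,-.0599,.1999]);R=tool(0)
p,R=plan(p,R,[((.6565,.010,.09),tool(-.004),5)],1,3)
p,R=plan(p,R,[((.6565,.010,.0115),tool(-.004),4)],2,3)
print('--place')
TC=np.array([.5322,-.2933]);TY=-.0998
r=np.array([[np.cos(TY),-np.sin(TY)],[np.sin(TY),np.cos(TY)]])
g=TC+r@np.array([-.053,0]);print(g,TC+r@np.array([.039,.037]),TC+r@np.array([.0265,-.069]))
p,R=plan(p,R,[((.64,-.01,.12),tool(-.02),5),((g[0]+.01,g[1]+.02,.12),tool(TY),5),((g[0],g[1],.06),tool(TY),4)],1,3)
np.savez('cmd.npz',p=p,R=R)
E
```

```text
3 [3.7, 1.6, -2.3, 0.001, 0, 0, 3.6, 1.5, -2.3, 0.002, 0, 0, 3.7, 1.6, -2.4, 0.001, 0, 0]
end [0.6566 0.01   0.0899] [1.2121, 1.2073, -1.2121]
2 [3.92, 0, 0, 0, 0, 0, 3.92, -0.01, 0, 0, 0, 0]
end [0.6565 0.01   0.0115] [1.2121, 1.2073, -1.2121]
--place
[ 0.47946372 -0.28801938] [ 0.57469241 -0.26036985] [ 0.55169336 -0.36459698]
11 [-3.6, -0.5, 0.7, 0.005, 0, 0, -3.6, -0.6, 0.7, 0.006, 0, 0, -3.7, -0.5, 0.6, 0.005, 0, 0, 0, -2.4, 4.4, 0.013, 0, 0, 0, -2.4, 4.4, 0.013, 0, 0, 0, -2.3, 4.4, 0.013, 0, 0, 0, -2.3, 4.4, 0.014, 0, 0, 0, -2.2, 4.5, 0.013, 0, 0, 0.1, -2.1, 4.5, 0.014, 0, 0, 3, -0.4, 1, 0, 0, 0, 2.9, -0.4, 1.1, 0, 0, 0]
end [ 0.4794 -0.2884  0.0605] [1.2825, 1.1602, -1.2825]
```

>>> {"api": "step_arm", "payload": {
  "increments": [3.7,1.6,-2.3,0.001,0,0,3.6,1.5,-2.3,0.002,0,0,3.7,1.6,-2.4,0.001,0,0,0,0,0,0,0,0,3.92,0,0,0,0,0,3.92,-0.01,0,0,0,0,0,0,0,0,0,0,0,0,0,0,0,0,0,0,0,0,0,0]
}}

```text
time: 22.38
position: [0.6587, 0.0087, 0.0149]
tool_rot: [1.213, 1.205, -1.215]
ft_force: [-0.4, -0.2, 0.4]
grip_width: 0.701
```

>>> {"api": "step_arm", "payload": {
  "increments": [0,0,0,0,0,0,0,0,0,0,0,0,0,0,0,0,0,0,0,0,0,0,0,0,0,0,0,0,0,0],
  "fingers": 0,
  "force": 30
}}

```text
time: 23.0
position: [0.6569, 0.0087, 0.0121]
tool_rot: [1.211, 1.208, -1.217]
ft_force: [-0.1, 0.1, -1.6]
grip_width: 0.299
```

>>> {"api": "step_arm", "payload": {
  "increments": [-3.6,-0.5,0.7,0.005,0,0,-3.6,-0.6,0.7,0.006,0,0,-3.7,-0.5,0.6,0.005,0,0,0,-2.4,4.4,0.013,0,0,0,-2.4,4.4,0.013,0,0,0,-2.3,4.4,0.013,0,0,0,-2.3,4.4,0.014,0,0,0,-2.2,4.5,0.013,0,0,0.1,-2.1,4.5,0.014,0,0,0,0,0,0,0,0,0,0,0,0,0,0]
}}

```text
time: 24.38
position: [0.4898, -0.2685, 0.1211]
tool_rot: [1.282, 1.162, -1.287]
ft_force: [0.6, 0.6, -1.0]
grip_width: 0.298
```

```bash
python3 - <<'E'
from h import *
s=ctrl.get_state();p,R=now();print(p.round(4),s['time'],s['grip_width'])
im=ctrl.get_image("wrist");cv2.imwrite("pics/12w.png",im[:,:,::-1])
E
```

```text
[ 0.4898 -0.2685  0.1211] 24.375 0.29802385653732105
```

View pics/12w.png

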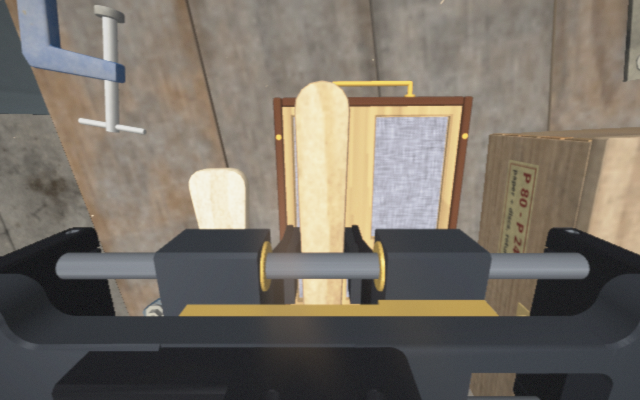

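```bash
python3 - <<'E'
from h import *
s=ctrl.get_state();p,R=now();c=cam("wrist");print(p)
P=px2plane(c,[(322,81.5),(296,130),(349,130),(298,200),(347,200)],p[2]+.0105);print((( P-p)@R*1000).round(1))
TC=np.array([.5322,-.2933]);TY=-.0998
g=np.array([.47946,-.28802])
print('to g in tool mm',(R.T@(np.r_[g,.017]-p)*1000).round(1),Ro.from_matrix(R.T@tool(TY)).as_rotvec())
E
```

```text
[ 0.49026503 -0.26770284  0.1211539 ]
[[-10.5  -0.8 -91.6]
 [-10.5 -14.5 -67.9]
 [-10.6  13.3 -67.9]
 [-10.5 -14.3 -29.8]
 [-10.6  13.1 -29.8]]
to g in tool mm [104.2  -8.3  21.2] [-0.00077062  0.00054768  0.00351311]
```

>>> {"api": "step_arm", "payload": {
  "increments": [2.9,-0.25,0.7,0,0,0,2.9,-0.25,0.7,0,0,0,2.8,-0.25,0.65,0,0,0,0,0,0,0,0,0,0,0,0,0,0,0,0,0,0,0,0,0,0,0,0,0,0,0]
}}

```text
time: 25.3
position: [0.4806, -0.2889, 0.0363]
tool_rot: [1.281, 1.159, -1.287]
ft_force: [0.4, 0.2, -1.0]
grip_width: 0.295
```

```bash
python3 - <<'E'
from h import *
s=ctrl.get_state();p,R=now();c=cam("wrist");print(p)
TY=-.0998
g=np.array([.47946,-.28802])
print('to g in tool mm',(R.T@(np.r_[g,.0175]-p)*1000).round(1),Ro.from_matrix(R.T@tool(TY)).as_rotvec())
im=ctrl.get_image("wrist");cv2.imwrite("pics/13w.png",im[:,:,::-1])
E
```

```text
[ 0.48057497 -0.28889391  0.03625481]
to g in tool mm [18.8 -1.2 -0.8] [-0.00200553  0.00238927  0.00230036]
```

View pics/13w.png

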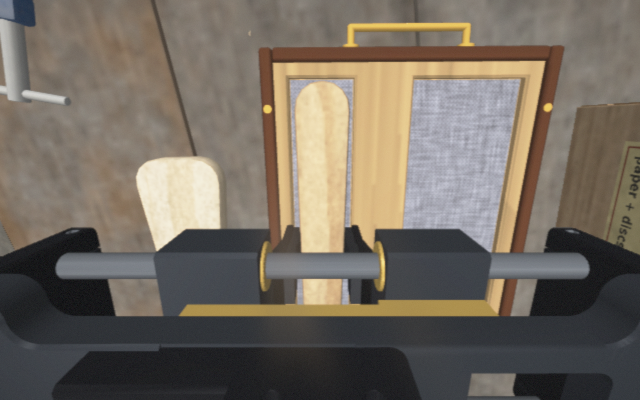

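>>> {"api": "step_arm", "payload": {
  "increments": [0.8,-0.05,-0.1,0,0,0,0.7,0,0,0,0,0,0.2,0,0,0,0,0,0,0,0,0,0,0,0,0,0,0,0,0]
}}

```text
time: 25.98
position: [0.4788, -0.2875, 0.0181]
tool_rot: [1.281, 1.162, -1.288]
ft_force: [-2.5, 1.3, 3.7]
grip_width: 0.294
```

>>> {"api": "step_arm", "payload": {
  "increments": [0.1,0,0,0,0,0,0,0,0,0,0,0,0,0,0,0,0,0]
}}

```text
time: 26.35
position: [0.4788, -0.2875, 0.0181]
tool_rot: [1.281, 1.162, -1.289]
ft_force: [-4.8, 3.1, 11.8]
grip_width: 0.296
```

>>> {"api": "step_arm", "payload": {
  "increments": [-0.15,0,0,0,0,0,0,0,0,0,0,0]
}}

```text
time: 26.6
position: [0.4796, -0.288, 0.0185]
tool_rot: [1.282, 1.16, -1.287]
ft_force: [-0.4, 0.5, -0.2]
grip_width: 0.3
```

>>> {"api": "step_arm", "payload": {
  "increments": [0,0,0,0,0,0,0,0,0,0,0,0],
  "fingers": 45
}}

```text
time: 26.85
position: [0.4794, -0.2878, 0.0186]
tool_rot: [1.282, 1.161, -1.287]
ft_force: [-0.3, -0.0, -0.0]
grip_width: 0.415
```

>>> {"api": "step_arm", "payload": {
  "increments": [-1,0,0,0,0,0,-3,0,0,0,0,0,-4,0,0,0,0,0,-4,0,0,0,0,0,0,0,0,0,0,0,0,0,0,0,0,0],
  "fingers": 45
}}

```text
time: 27.6
position: [0.4795, -0.2877, 0.1387]
tool_rot: [1.281, 1.161, -1.288]
ft_force: [-0.4, 0.4, -0.5]
grip_width: 0.451
```

```bash
python3 - <<'E'
from h import *
s=ctrl.get_state();p,R=now();print(p,s['grip_width'],s['ft_force'])
im=ctrl.get_image("wrist");cv2.imwrite("pics/14w.png",im[:,:,::-1])
b=np.array([.556,-.0295]);
plan(p,R,[((.54,-.1,.14),tool(-.03),5),((b[0],b[1],.09),tool(-.022),5)],1,3)
E
```

```text
[ 0.47953381 -0.28770763  0.13873372] 0.4509396486511072 [-0.36148179  0.44376333 -0.46708175]
6 [0, 1, -4.8, -0.018, 0, 0.001, -0.1, 1.1, -4.8, -0.018, 0.001, 0.001, 0, 1.2, -4.8, -0.018, 0, 0.001, -0.1, 1.3, -4.8, -0.018, 0.001, 0.001, 2.5, 0.7, -3.5, -0.004, 0, 0, 2.5, 0.7, -3.6, -0.004, 0, 0]
end [ 0.5559 -0.0291  0.0904] [1.2259, 1.1987, -1.2255]
```

View pics/14w.png

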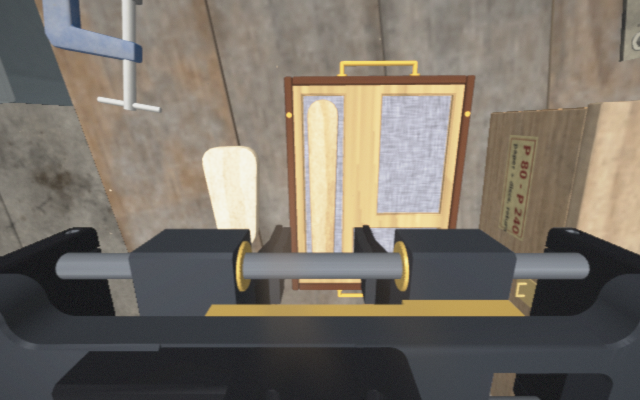

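>>> {"api": "step_arm", "payload": {
  "increments": [0,1,-4.8,-0.018,0,0,-0.1,1.1,-4.8,-0.018,0,0,0,1.2,-4.8,-0.018,0,0,-0.1,1.3,-4.8,-0.018,0,0,2.5,0.7,-3.5,-0.004,0,0,2.5,0.7,-3.6,-0.004,0,0,0,0,0,0,0,0,0,0,0,0,0,0,0,0,0,0,0,0],
  "fingers": 80
}}

```text
time: 28.78
position: [0.5561, -0.0308, 0.0904]
tool_rot: [1.224, 1.199, -1.231]
ft_force: [0.6, -0.2, -0.2]
grip_width: 0.801
```

```bash
python3 - <<'E'
from h import *
s=ctrl.get_state();p,R=now();print(p,s['grip_width'],s['joint_positions'].round(2))
im=ctrl.get_image("wrist");cv2.imwrite("pics/15w.png",im[:,:,::-1])
b=np.array([.556,-.0295]);
plan(p,R,[((b[0],b[1],.0125),tool(-.022),4)],2,3)
E
```

```text
[ 0.55609353 -0.03079888  0.0904049 ] 0.8008725119545758 [ 0.77  0.36 -0.89  1.81  0.31  1.12 -0.26]
2 [3.9, 0.01, -0.07, -0.001, 0.001, 0.002, 3.89, 0, -0.07, -0.002, 0.001, 0.002]
end [ 0.556  -0.0295  0.0125] [1.2255, 1.1986, -1.2247]
```

View pics/15w.png

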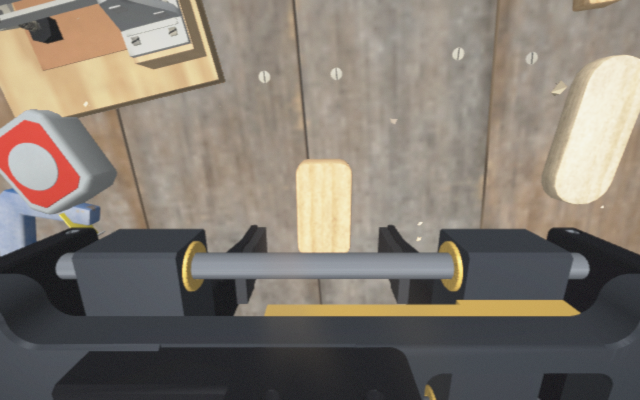

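>>> {"api": "step_arm", "payload": {
  "increments": [3.9,0,-0.1,0,0,0,3.9,0,0,0,0,0,0,0,0,0,0,0,0,0,0,0,0,0,0,0,0,0,0,0]
}}

```text
time: 29.45
position: [0.5572, -0.0284, 0.0141]
tool_rot: [1.224, 1.198, -1.227]
ft_force: [0.7, 0.2, 0.3]
grip_width: 0.799
```

>>> {"api": "step_arm", "payload": {
  "increments": [0,0,0,0,0,0,0,0,0,0,0,0,0,0,0,0,0,0,0,0,0,0,0,0,0,0,0,0,0,0],
  "fingers": 0,
  "force": 30
}}

```text
time: 30.08
position: [0.5559, -0.0282, 0.0124]
tool_rot: [1.223, 1.2, -1.229]
ft_force: [-0.2, 0.4, 2.6]
grip_width: 0.522
```

```bash
python3 - <<'E'
from h import *
s=ctrl.get_state();p,R=now();print(p,s['grip_width'],s['ft_force'].round(1))
TY=-.0998;g=np.array([.5517,-.3646])
p=np.array([.5559,-.0295,.0125]);R=tool(-.022)
p,R=plan(p,R,[((.556,-.035,.11),tool(.1),5),((.53,-.2,.15),tool(.8),5),((g[0],g[1],.14),tool(TY+np.pi/2),5),((g[0],g[1],.06),tool(TY+np.pi/2),4)],1,3)
E
```

```text
[ 0.55588502 -0.02817093  0.01236761] 0.5222469363754902 [-0.2  0.4  2.6]
12 [-4.9, 0, 0.3, -0.061, 0, 0, -4.9, 0, 0.3, -0.061, 0, 0, -0.8, -0.8, 3.2, -0.14, 0, 0, -0.8, -1.3, 3.1, -0.14, 0, 0, -0.8, -1.7, 2.9, -0.14, 0, 0, -0.8, -2.1, 2.6, -0.14, 0, 0, -0.7, -2.4, 2.2, -0.14, 0, 0, 0.2, -2.6, 3.3, -0.168, 0, 0, 0.3, -3.1, 2.8, -0.168, 0, 0, 0.2, -3.5, 2.2, -0.167, 0, 0, 0.3, -3.8, 1.6, -0.168, 0, 0, 4, 0, 0, 0, 0, 0]
1 [4, 0, 0, 0, 0, 0]
end [ 0.5518 -0.3646  0.0595] [0.0784, 1.5694, -0.0784]
```

>>> {"api": "step_arm", "payload": {
  "increments": [-4.9,0,0.3,-0.061,0,0,-4.9,0,0.3,-0.061,0,0,-0.8,-0.8,3.2,-0.14,0,0,-0.8,-1.3,3.1,-0.14,0,0,-0.8,-1.7,2.9,-0.14,0,0,-0.8,-2.1,2.6,-0.14,0,0,-0.7,-2.4,2.2,-0.14,0,0,0.2,-2.6,3.3,-0.168,0,0,0.3,-3.1,2.8,-0.168,0,0,0.2,-3.5,2.2,-0.167,0,0,0.3,-3.8,1.6,-0.168,0,0,0,0,0,0,0,0]
}}

```text
time: 31.58
position: [0.5502, -0.3678, 0.1374]
tool_rot: [0.083, 1.575, -0.084]
ft_force: [0.1, 0.1, -0.2]
grip_width: 0.526
```

```bash
python3 - <<'E'
from h import *
s=ctrl.get_state();p,R=now();print(p,s['grip_width'],s['joint_positions'].round(2),s['ft_force'].round(1))
im=ctrl.get_image("wrist");cv2.imwrite("pics/16w.png",im[:,:,::-1])
s=ctrl.get_state();p,R=now();print(p)
im=ctrl.get_image("scene");cv2.imwrite("pics/16s.png",im[:,:,::-1])
E
```

```text
[ 0.55016371 -0.3678217   0.13741134] 0.5262548418701047 [ 1.27  0.62 -1.03  1.49  0.54  1.34  1.66] [ 0.1  0.1 -0.2]
[ 0.55087217 -0.36468715  0.13800402]
```

View pics/16w.png

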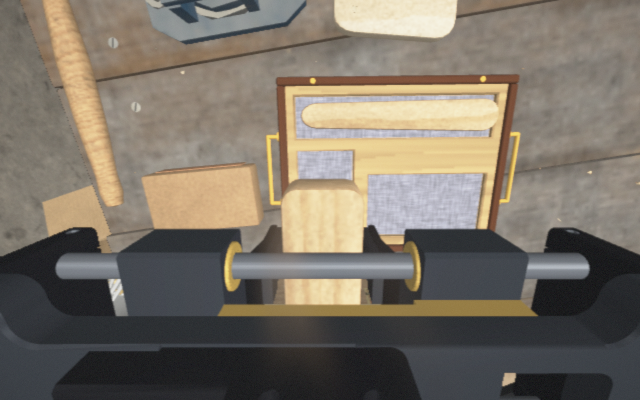

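View pics/16s.png

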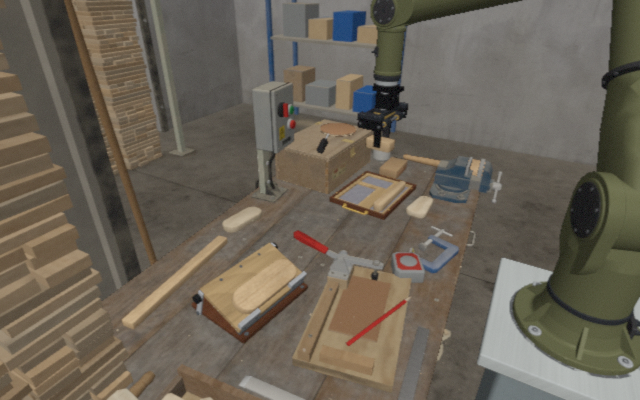

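```bash
python3 - <<'E'
from h import *
s=ctrl.get_state();p,R=now();print(p)
c=cam("wrist")
P=px2plane(c,[(322,180),(284,205),(362,205)],p[2]+.0175);print(((P-p)@R*1000).round(1))
TY=-.0998;g=np.array([.5517,-.3646])
print('to g in tool mm',(R.T@(np.r_[g,.0185]-p)*1000).round(1),Ro.from_matrix(R.T@tool(TY+np.pi/2)).as_rotvec().round(4))
E
```

```text
[ 0.55154669 -0.36264575  0.13861432]
[[-17.3  -0.  -43.3]
 [-17.4 -20.5 -29.7]
 [-17.3  21.5 -29.6]]
to g in tool mm [120.1  -2.    0.9] [-0.0017 -0.0047 -0.0007]
```

>>> {"api": "step_arm", "payload": {
  "increments": [3.5,0,0,0,0,0,3.5,0,0,0,0,0,2,0,0,0,0,0,0,0,0,0,0,0,0,0,0,0,0,0,0,0,0,0,0,0]
}}

```text
time: 32.42
position: [0.5525, -0.3635, 0.0511]
tool_rot: [0.077, 1.571, -0.081]
ft_force: [0.6, -0.6, -0.6]
grip_width: 0.528
```

```bash
python3 - <<'E'
from h import *
p,R=now();c=cam("wrist")
im=ctrl.get_image("wrist");cv2.imwrite("pics/17w.png",im[:,:,::-1])
TY=-.0998;g=np.array([.5517,-.3646])
print(p,'to g in tool mm',(R.T@(np.r_[g,.0185]-p)*1000).round(1),Ro.from_matrix(R.T@tool(TY+np.pi/2)).as_rotvec().round(4))
E
```

```text
[ 0.55252945 -0.36354411  0.05113402] to g in tool mm [32.6 -1.1 -0.7] [-0.0003 -0.0016  0.0025]
```

View pics/17w.png

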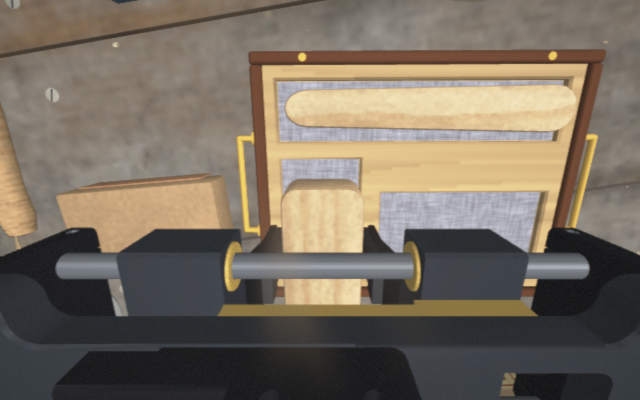

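```bash
python3 - <<'E'
from h import *
p,R=now();c=cam("wrist")
for px,z in (((322,180),p[2]+.0175),((322,190),p[2]+.0175-.005),((284,215),p[2]+.0175),((361,215),p[2]+.0175),((322,157),.012),((281,170),.012),((361,170),.012)):
    P=px2plane(c,[px],z);print(px,((P-p)@R*1000).round(1))
E
```

```text
(322, 180) [[-17.4  -0.  -43.4]]
(322, 190) [[-12.4  -0.  -36.8]]
(284, 215) [[-17.4 -20.7 -24. ]]
(361, 215) [[-17.5  21.1 -24. ]]
(322, 157) [[ 39.    0.  -48.7]]
(281, 170) [[ 39.1 -29.6 -39.4]]
(361, 170) [[ 38.9  28.2 -39.3]]
```

>>> {"api": "step_arm", "payload": {
  "increments": [1.3,-0.1,0.1,0,0,0,1.3,0,0,0,0,0,0.5,0,0,0,0,0,0,0,0,0,0,0,0,0,0,0,0,0]
}}

```text
time: 33.1
position: [0.5517, -0.3642, 0.0184]
tool_rot: [0.078, 1.575, -0.079]
ft_force: [-3.2, 0.2, 5.4]
grip_width: 0.521
```

>>> {"api": "step_arm", "payload": {
  "increments": [0.15,0,0,0,0,0,0,0,0,0,0,0,0,0,0,0,0,0]
}}

```text
time: 33.48
position: [0.5517, -0.3642, 0.0183]
tool_rot: [0.078, 1.575, -0.08]
ft_force: [-6.3, 1.1, 13.2]
grip_width: 0.525
```

>>> {"api": "step_arm", "payload": {
  "increments": [-0.2,0,0,0,0,0,0,0,0,0,0,0]
}}

```text
time: 33.72
position: [0.5524, -0.3644, 0.0185]
tool_rot: [0.078, 1.573, -0.079]
ft_force: [-0.6, -0.6, -0.8]
grip_width: 0.528
```

>>> {"api": "step_arm", "payload": {
  "increments": [0,0,0,0,0,0,0,0,0,0,0,0],
  "fingers": 62
}}

```text
time: 33.98
position: [0.5523, -0.3643, 0.0186]
tool_rot: [0.078, 1.573, -0.079]
ft_force: [0.1, -0.5, 0.8]
grip_width: 0.606
```

>>> {"api": "step_arm", "payload": {
  "increments": [-1.5,0,0,0,0,0,-3,0,0,0,0,0,-4,0,0,0,0,0,-4,0,0,0,0,0,0,0,0,0,0,0,0,0,0,0,0,0]
}}

```text
time: 34.72
position: [0.5527, -0.3643, 0.1443]
tool_rot: [0.077, 1.573, -0.08]
ft_force: [0.3, -0.2, 0.3]
grip_width: 0.62
```

```bash
python3 - <<'E'
from h import *
s=ctrl.get_state();p,R=now();print(p,s['grip_width'],s['joint_positions'].round(2),s['ft_force'].round(1))
im=ctrl.get_image("wrist");cv2.imwrite("pics/18w.png",im[:,:,::-1])
plan(p,R,[((.48,-.36,.20),tool(.7),5),((.41,-.36,.22),tool(-.06),5)],1,3)
E
```

```text
[ 0.55266558 -0.36429856  0.14428265] 0.6202661549737835 [ 1.26  0.61 -1.03  1.49  0.53  1.35  1.66] [ 0.3 -0.2  0.3]
10 [-1.1, -0.1, -1.5, 0.154, -0.001, 0.001, -1.1, -0.3, -1.4, 0.154, 0, 0.001, -1.1, -0.5, -1.4, 0.154, -0.001, 0, -1.1, -0.7, -1.3, 0.154, 0, 0.001, -1.2, -0.8, -1.1, 0.155, -0.001, 0, -0.4, -1.1, -0.9, 0.152, 0, 0, -0.4, -1.2, -0.7, 0.152, 0, 0, -0.4, -1.3, -0.6, 0.152, 0, 0, -0.4, -1.4, -0.3, 0.152, 0, 0, -0.4, -1.4, -0.2, 0.152, 0, 0]
end [ 0.4095 -0.3597  0.2205] [1.2532, 1.1801, -1.2537]
```

View pics/18w.png

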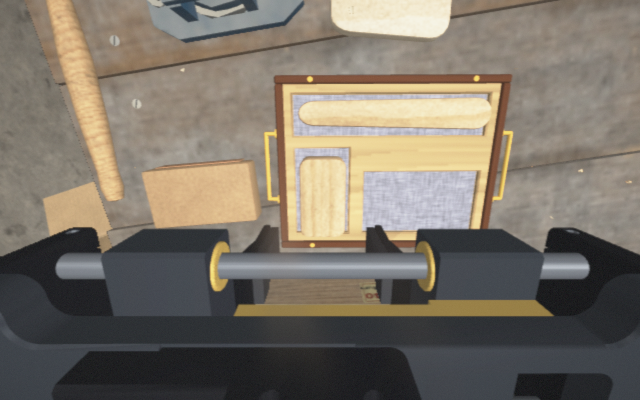

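>>> {"api": "step_arm", "payload": {
  "increments": [-1.1,-0.1,-1.5,0.154,0,0,-1.1,-0.3,-1.4,0.154,0,0,-1.1,-0.5,-1.4,0.154,0,0,-1.1,-0.7,-1.3,0.154,0,0,-1.2,-0.8,-1.1,0.155,0,0,-0.4,-1.1,-0.9,0.152,0,0,-0.4,-1.2,-0.7,0.152,0,0,-0.4,-1.3,-0.6,0.152,0,0,-0.4,-1.4,-0.3,0.152,0,0,-0.4,-1.4,-0.2,0.152,0,0,0,0,0,0,0,0,0,0,0,0,0,0],
  "fingers": 90
}}

```text
time: 36.28
position: [0.41, -0.3593, 0.2199]
tool_rot: [1.249, 1.184, -1.255]
ft_force: [-0.5, 0.3, -1.0]
grip_width: 0.902
```

```bash
python3 - <<'E'
from h import *
ctrl.get_image("wrist");ctrl.get_image("wrist");ctrl.get_image("wrist")
s=ctrl.get_state();p,R=now();print(p,s['joint_positions'].round(2));c=cam("wrist")
im=ctrl.get_image("wrist");cv2.imwrite("pics/19w.png",im[:,:,::-1]);np.savez('w19.npz',im=im)
print(ctrl.get_state()['position'])
q=ctrl.silhouettes("wrist","wedge")
q=q[0];k=max(cv2.findContours(q['pixels'].astype(np.uint8),0,1)[0],key=len)[:,0]; a=np.maximum(k.min(0)-10,0);b=k.max(0)+10
print(q['score'],a,b,fit(im,c,(a[0],a[1],b[0],min(b[1],230)),.016))
E
```

```text
[ 0.41024255 -0.35920542  0.22007977] [ 1.45  0.18 -0.87  1.69  0.14  1.34  0.5 ]
[ 0.41023941 -0.35924541  0.22013622]Traceback (most recent call last):
  File "<stdin>", line 7, in <module>
IndexError: list index out of range
```

View pics/19w.png

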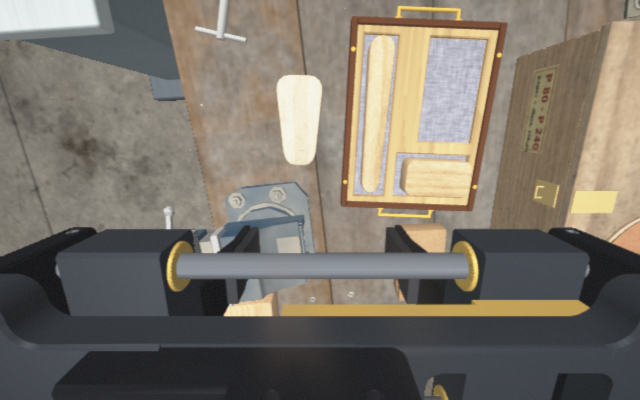

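```bash
python3 - <<'E'
from h import *
im=np.load('w19.npz')['im'];c=cam("wrist")
x0,y0,x1,y1=268,65,332,176
g=cv2.resize(cv2.GaussianBlur(im[y0:y1,x0:x1],(0,0),.7),None,fx=4,fy=4,interpolation=cv2.INTER_CUBIC)[:,:,2]
T,m=cv2.threshold(g,0,255,cv2.THRESH_OTSU);m=cv2.morphologyEx(m,cv2.MORPH_OPEN,np.ones((9,9)))
k=max(cv2.findContours(m,0,cv2.CHAIN_APPROX_NONE)[0],key=cv2.contourArea)[:,0]
W=px2plane(c,np.c_[(k[:,0]+.5)/4-.5+x0,(k[:,1]+.5)/4-.5+y0],.016)[:,:2]*1000
M=cv2.moments(((W-[380,-285])*10).astype(np.int32)[:,None])
cen=np.array([M['m10'],M['m01']])/M['m00']/10+[380,-285]
ang=.5*np.arctan2(2*M['mu11'],M['mu20']-M['mu02']);ang=ang if ang>0 else ang+np.pi
yaw=ang-np.pi/2
a=np.array([-np.sin(yaw),np.cos(yaw)]);b=np.array([np.cos(yaw),np.sin(yaw)])
Q=np.c_[(W-cen)@b,(W-cen)@a];print(T,cen,yaw,Q.min(0),Q.max(0));mid=(Q.min(0)[1]+Q.max(0)[1])/2
print('origin',cen+a*mid)
for y in(-35,-20,0,20,35):
    s=Q[abs(Q[:,1]-mid-y)<1.5,0];print(y,s.min().round(1),s.max().round(1))
p,R=now()
E
```

```text
172.0 [ 383.74269805 -280.64471883] -0.08127752447305636 [-27.56840886 -58.02074374] [27.37223393 50.46327454]
origin [ 383.4359099  -284.41097908]
-35 -20.7 20.7
-20 -22.3 22.1
0 -23.6 24.3
20 -26.0 26.1
35 -27.6 27.4
```

```bash
python3 - <<'E'
from h import *
c=cam("wrist")
# box near-face edges in pics/19w : bottom edge left ~ (516,60)->(492,205); top edge of near face ~ (580,60)...
im=cv2.imread("pics/19w.png");cv2.imwrite("pics/19z.png",cv2.resize(im[0:240,440:640],None,fx=3,fy=2.5,interpolation=2))
t=cv2.imread("pics/top0.png");cv2.imwrite("pics/topb.png",cv2.resize(t[70:190,330:500],None,fx=4.5,fy=4.5,interpolation=2))
E
```

```text
(no output)
```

View pics/19z.png

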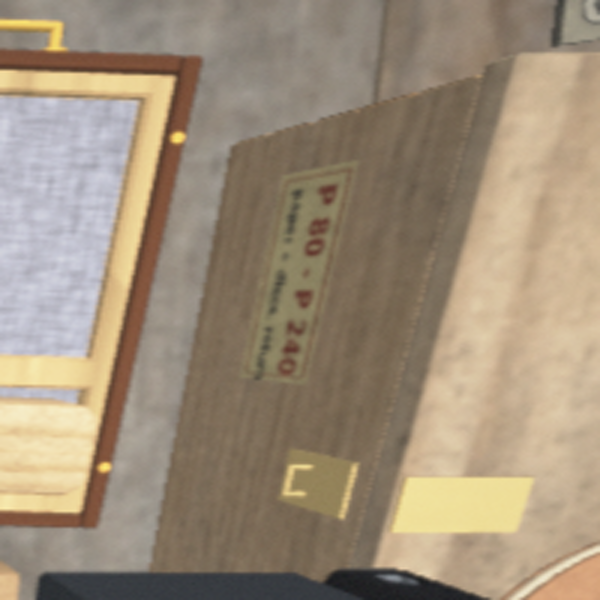

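View pics/topb.png

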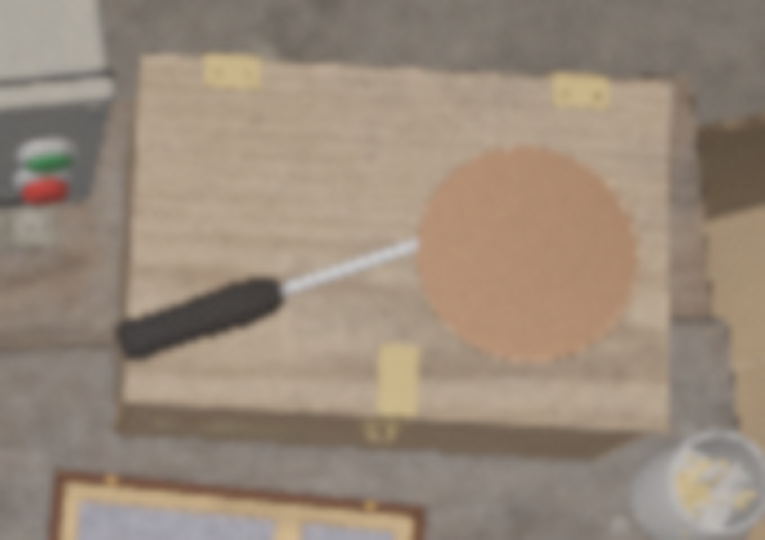

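```bash
python3 - <<'E'
from h import *
c=cam("wrist")
print(px2plane(c,[(517.7,58.8),(490.7,228)],0).round(4))
for z in(.12,.14,.16): print(z,px2plane(c,[(612.3,22),(440+365/3,228)],z).round(4))
ct=cam("top")
print('top view bottom edge',px2plane(ct,[(330+118/4.5,70+432/4.5),(330+590/4.5,70+458/4.5)],0).round(4))
for z in(.12,.14,.16):print(z,px2plane(ct,[(330+123/4.5,70+403/4.5),(330+667/4.5,70+430/4.5)],z).round(4))
E
```

```text
[[ 0.659  -0.2261  0.    ]
 [ 0.6475 -0.4495  0.    ]]
0.12 [[ 0.6564 -0.2222  0.12  ]
 [ 0.6444 -0.4028  0.12  ]]
0.14 [[ 0.6379 -0.2272  0.14  ]
 [ 0.6268 -0.394   0.14  ]]
0.16 [[ 0.6194 -0.2322  0.16  ]
 [ 0.6093 -0.3852  0.16  ]]
top view bottom edge [[ 0.6597 -0.2295  0.    ]
 [ 0.6448 -0.5245  0.    ]]
0.12 [[ 0.6545 -0.2221  0.12  ]
 [ 0.6407 -0.5289  0.12  ]]
0.14 [[ 0.6505 -0.2203  0.14  ]
 [ 0.637  -0.5215  0.14  ]]
0.16 [[ 0.6466 -0.2185  0.16  ]
 [ 0.6333 -0.5141  0.16  ]]
```

```bash
python3 - <<'E'
from h import *
p,R=now();print(p)
p,R=plan(p,R,[((.3834,-.2844,.09),tool(-.081),5)],1,3)
p,R=plan(p,R,[((.3834,-.2844,.0087),tool(-.081),4)],2,3)
E
```

```text
[ 0.41016236 -0.35932691  0.22024716]
4 [3.3, -0.8, -1.8, 0.006, 0, 0.001, 3.2, -0.8, -1.8, 0.005, 0, 0.001, 3.3, -0.8, -1.9, 0.006, 0, 0.001, 3.2, -0.7, -1.8, 0.005, 0.001, 0.001]
end [ 0.3838 -0.2845  0.0903] [1.269, 1.17, -1.2682]
3 [2.72, -0.02, 0, 0, 0, 0, 2.72, -0.01, 0, 0, 0, 0, 2.72, -0.02, 0, 0, 0, 0]
end [ 0.3834 -0.2844  0.0087] [1.269, 1.17, -1.2682]
```

>>> {"api": "step_arm", "payload": {
  "increments": [3.3,-0.8,-1.8,0.006,0,0,3.2,-0.8,-1.8,0.005,0,0,3.3,-0.8,-1.9,0.006,0,0,3.2,-0.7,-1.8,0.005,0,0,0,0,0,0,0,0,2.7,0,0,0,0,0,2.7,0,0,0,0,0,0,0,0,0,0,0,0,0,0,0,0,0,0,0,0,0,0,0]
}}

```text
time: 37.78
position: [0.3842, -0.2859, 0.038]
tool_rot: [1.266, 1.168, -1.273]
ft_force: [0.9, 0.2, -0.2]
grip_width: 0.895
```

```bash
python3 - <<'E'
from h import *
p,R=now();
im=ctrl.get_image("wrist");cv2.imwrite("pics/20w.png",im[:,:,::-1])
p,R=now();print(p,(R.T@(np.array([.3834,-.2844,.0085])-p)*1000).round(1),Ro.from_matrix(R.T@tool(-.081)).as_rotvec().round(4))
E
```

```text
[ 0.38400468 -0.28568846  0.03782059] [29.3 -0.6 -1.3] [-0.0014  0.0031  0.0023]
```

View pics/20w.png

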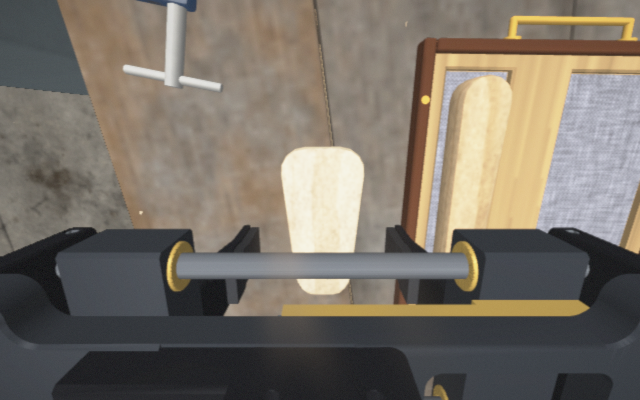

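>>> {"api": "step_arm", "payload": {
  "increments": [0,-0.05,-0.1,0,0,0,0,0,0,0,0,0,1.5,0,0,0,0,0,1.4,0,0,0,0,0,0,0,0,0,0,0,0,0,0,0,0,0],
  "fingers": 74
}}

```text
time: 38.58
position: [0.3827, -0.2835, 0.0073]
tool_rot: [1.267, 1.172, -1.273]
ft_force: [-0.2, 0.1, 0.9]
grip_width: 0.741
```

>>> {"api": "step_arm", "payload": {
  "increments": [0,0,0,0,0,0,0,0,0,0,0,0,0,0,0,0,0,0,0,0,0,0,0,0,0,0,0,0,0,0],
  "fingers": 0,
  "force": 40
}}

```text
time: 39.2
position: [0.383, -0.284, 0.0078]
tool_rot: [1.267, 1.17, -1.273]
ft_force: [0.8, 0.4, 2.7]
grip_width: 0.554
```

```bash
python3 - <<'E'
from h import *
s=ctrl.get_state();p,R=now();print(p,s['grip_width'],s['ft_force'].round(1))
TY=-.0998
p=np.array([.3835,-.2845,.0087]);R=tool(-.081)
p,R=plan(p,R,[((.385,-.28,.13),tool(-.09),5),((.55,-.25,.16),tool(TY),5),((.55,-.25,.13),tool(TY),4)],1,3)
E
```

```text
[ 0.382958   -0.2840209   0.00784484] 0.5537042402172964 [0.8 0.4 2.7]
8 [-4, 0, -0.2, 0.003, 0, 0, -4.1, 0.1, -0.1, 0.003, 0, 0, -4, 0, -0.2, 0.003, 0, 0, -0.8, 4, -1.1, 0.002, 0, 0, -0.7, 4.1, -1.1, 0.003, 0, 0, -0.8, 4, -1.1, 0.002, 0, 0, -0.7, 4.1, -1.2, 0.003, 0, 0, 3, 0, 0, 0, 0, 0]
end [ 0.5504 -0.2499  0.1297] [1.2825, 1.1602, -1.2825]
```

>>> {"api": "step_arm", "payload": {
  "increments": [-4,0,-0.2,0.003,0,0,-4.1,0.1,-0.1,0.003,0,0,-4,0,-0.2,0.003,0,0,-0.8,4,-1.1,0.002,0,0,-0.7,4.1,-1.1,0.003,0,0,-0.8,4,-1.1,0.002,0,0,-0.7,4.1,-1.2,0.003,0,0,0,0,0,0,0,0,0,0,0,0,0,0,0,0,0,0,0,0]
}}

```text
time: 40.45
position: [0.5487, -0.2503, 0.1574]
tool_rot: [1.28, 1.161, -1.29]
ft_force: [0.6, 0.2, -0.7]
grip_width: 0.548
```

```bash
python3 - <<'E'
from h import *
s=ctrl.get_state();print(s['position'],s['grip_width'],s['joint_positions'].round(2))
im=ctrl.get_image("wrist");cv2.imwrite("pics/21w.png",im[:,:,::-1]);p,R=now();c=cam("wrist")
# wedge outline relative to tool
x0,y0,x1,y1=250,90,400,228
g=cv2.GaussianBlur(im[y0:y1,x0:x1],(0,0),.7)[:,:,2]
P=None
E
```

```text
[ 0.54872873 -0.25025783  0.15744194] 0.5481725475882818 [ 1.12  0.41 -0.93  1.63  0.34  1.28  0.03]
```

View pics/21w.png

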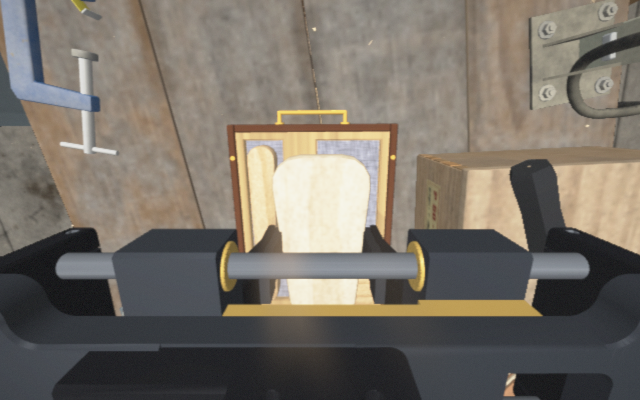

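```bash
python3 - <<'E'
from h import *
p,R=now();c=cam("wrist");print(p)
P=px2plane(c,[(321,154),(274,190),(370,190)],p[2]+.008);print(((P-p)@R*1000).round(1))
TC=np.array([.5322,-.2933]);TY=-.0998;th=np.radians(15)
r=np.array([[np.cos(TY),-np.sin(TY)],[np.sin(TY),np.cos(TY)]])
T=tool(TY,th);N5=-T[:,0]
U=np.r_[TC+r@np.array([.038,.037]),.0175]; tcp=U+.0079*N5
print('tcp',tcp, 'body corner', tcp+.070*N5+.095*T[:,1], 'left finger',tcp-.0394*T[:,1])
p,R=plan(p,R,[(tcp+[0,0,.09],T,4)],1,3)
p,R=plan(p,R,[(tcp+[0,0,.02],T,3)],2,3)
p,R=plan(p,R,[(tcp,T,1)],2,3)
E
```

```text
[ 0.54888721 -0.25026893  0.15763206]
[[ -8.1  -1.5 -55.1]
 [ -7.9 -28.  -34.9]
 [ -8.2  26.1 -35. ]]
tcp [ 0.57166289 -0.2600665   0.02513081] body corner [ 0.64494206 -0.26740413  0.11733343] left finger [ 0.53379479 -0.25627466  0.01493334]
2 [2.1, 1.2, 0.4, -0.001, 0.001, 0.133, 2.3, 0.9, 0.3, -0.002, 0.002, 0.134]
end [ 0.5718 -0.2597  0.1149] [1.3836, 0.956, -1.0885]
3 [2.25, -0.61, 0.01, 0, 0, 0, 2.24, -0.6, 0.01, 0, 0, 0, 2.25, -0.61, 0.01, 0, 0, 0]
end [ 0.5717 -0.26    0.0451] [1.3836, 0.956, -1.0885]
2 [0.97, -0.26, 0, 0, 0, 0, 0.96, -0.26, 0.01, 0, 0, 0]
end [ 0.5716 -0.2601  0.0251] [1.3836, 0.956, -1.0885]
```

>>> {"api": "step_arm", "payload": {
  "increments": [2.1,1.2,0.4,0,0,0.133,2.3,0.9,0.3,0,0,0.134,0,0,0,0,0,0,2.25,-0.6,0,0,0,0,2.25,-0.6,0,0,0,0,2.25,-0.6,0,0,0,0,0,0,0,0,0,0,0,0,0,0,0,0,0,0,0,0,0,0]
}}

```text
time: 41.62
position: [0.5745, -0.2594, 0.047]
tool_rot: [1.384, 0.951, -1.089]
ft_force: [-0.6, 0.6, -0.3]
grip_width: 0.557
```

```bash
python3 - <<'E'
from h import *
s=ctrl.get_state();print(s['ft_force'].round(1),s['grip_width'])
im=ctrl.get_image("wrist");cv2.imwrite("pics/22w.png",im[:,:,::-1])
im=ctrl.get_image("top");cv2.imwrite("pics/22t.png",cv2.resize(im[130:260,300:460,::-1],None,fx=4.5,fy=4.5,interpolation=2))
im=ctrl.get_image("scene");cv2.imwrite("pics/22s.png",cv2.resize(im[80:230,260:440,::-1],None,fx=4,fy=4,interpolation=2));p,R=now()
tcp=np.array([.57166,-.26007,.02513]);T=tool(-.0998,np.radians(15))
print(p,(R.T@(tcp-p)*1000).round(1),Ro.from_matrix(R.T@T).as_rotvec().round(4))
E
```

```text
[-0.6  0.6 -0.3] 0.5570379591496456
[ 0.5737396  -0.25920749  0.04618775] [19.8 -7.4  1. ] [-0.0011  0.0025 -0.0023]
```

View pics/22w.png

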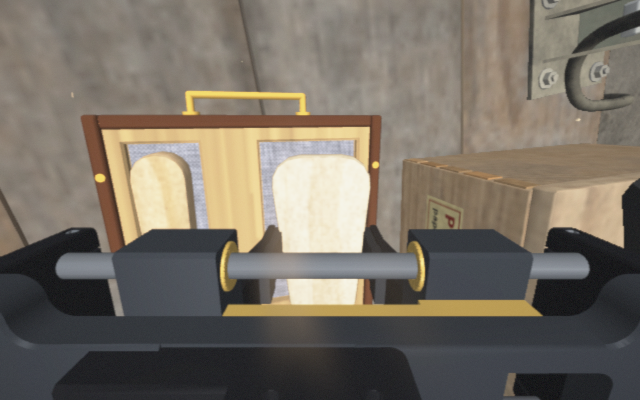

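View pics/22s.png

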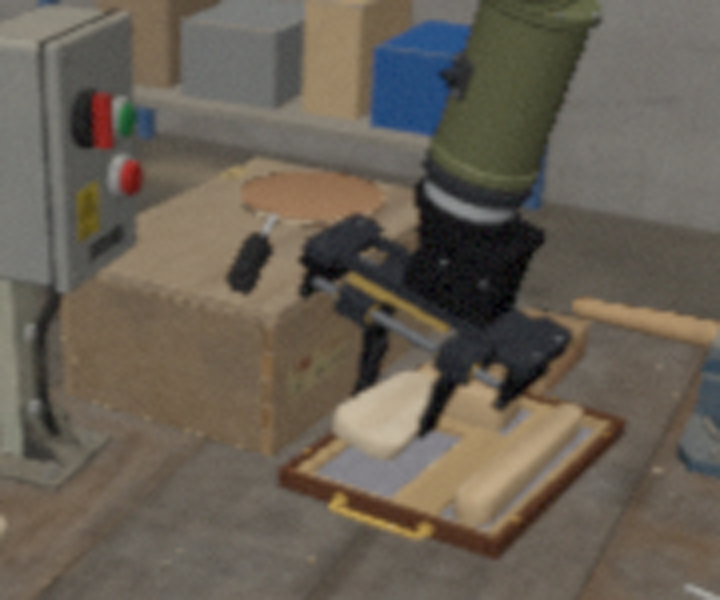

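>>> {"api": "step_arm", "payload": {
  "increments": [0.7,-0.3,0.1,0,0,0,0.7,-0.3,0,0,0,0,0.5,-0.14,0,0,0,0,0,0,0,0,0,0,0,0,0,0,0,0,0,0,0,0,0,0]
}}

```text
time: 42.52
position: [0.5713, -0.2597, 0.0254]
tool_rot: [1.384, 0.953, -1.089]
ft_force: [0.1, 0.8, -1.0]
grip_width: 0.551
```

```bash
python3 - <<'E'
from h import *
s=ctrl.get_state();print(s['ft_force'].round(1),s['grip_width'])
im=ctrl.get_image("wrist");cv2.imwrite("pics/23w.png",im[:,:,::-1]);p,R=now()
tcp=np.array([.57166,-.26007,.02513]);T=tool(-.0998,np.radians(15))
print(p,(R.T@(tcp-p)*1000).round(1))
E
```

```text
[ 0.1  0.8 -1. ] 0.5512230007357105
[ 0.57127569 -0.25971904  0.02534474] [0.3 0.3 0.3]
```

View pics/23w.png

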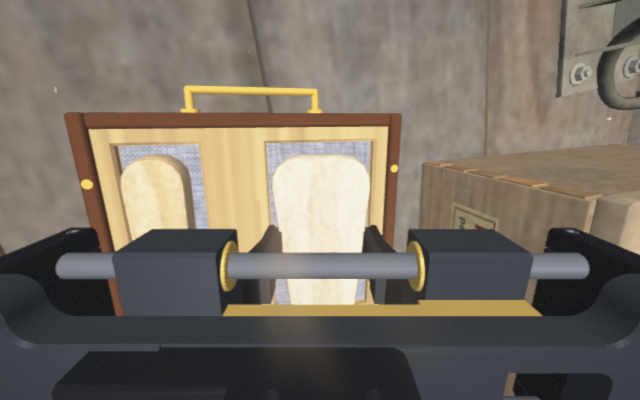

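>>> {"api": "step_arm", "payload": {
  "increments": [0,0,0,0,0,0,0,0,0,0,0,0],
  "fingers": 64
}}

```text
time: 42.82
position: [0.5713, -0.2598, 0.0253]
tool_rot: [1.384, 0.953, -1.089]
ft_force: [-1.2, -0.2, 0.3]
grip_width: 0.631
```

```bash
python3 - <<'E'
from h import *
s=ctrl.get_state();print(s['position'],s['ft_force'].round(1),s['grip_width'])
im=ctrl.get_image("wrist");cv2.imwrite("pics/24w.png",im[:,:,::-1])
E
```

```text
[ 0.57126589 -0.25978427  0.02533332] [-1.2 -0.2  0.3] 0.6310655626187548
```

View pics/24w.png

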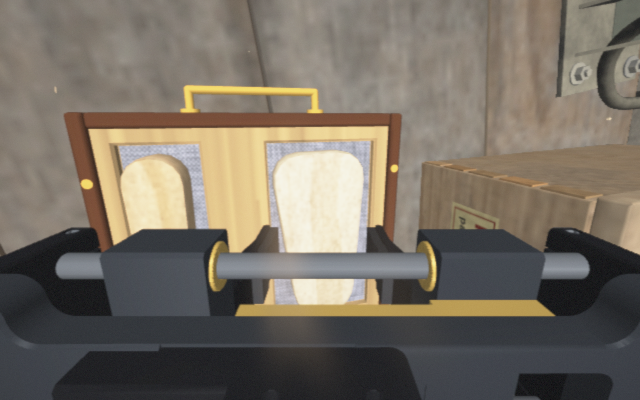

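>>> {"api": "step_arm", "payload": {
  "increments": [-1.9,0.5,0,0,0,0,-3.9,1,0,0,0,0,-3.9,1,0,0,0,0,-3.9,1,0,0,0,0,-3,-1,2,0,0,-0.13,-2,-4,3,0,0,-0.13,0,-3,3,0,0,0,0,0,0,0,0,0,0,0,0,0,0,0,0,0,0,0,0,0]
}}

```text
time: 44.12
position: [0.4731, -0.3284, 0.2069]
tool_rot: [1.283, 1.157, -1.279]
ft_force: [-0.6, -0.4, -0.1]
grip_width: 0.638
```

```bash
python3 - <<'E'
from h import *
s=ctrl.get_state();print(s['position'],s['ft_force'].round(1),s['time'],s['joint_positions'].round(2));
im=ctrl.get_image("wrist");cv2.imwrite("pics/25w.png",im[:,:,::-1]);c=cam("wrist")
cv2.imwrite("pics/25z.png",cv2.resize(im[20:230,200:460,::-1],None,fx=2.8,fy=2.8,interpolation=2))
im=ctrl.get_image("top");cv2.imwrite("pics/25t.png",im[:,:,::-1])
im=ctrl.get_image("scene");cv2.imwrite("pics/25s.png",im[:,:,::-1])
E
```

```text
[ 0.473124   -0.32838311  0.20694628] [-0.6 -0.4 -0.1] 44.125 [ 1.38  0.3  -0.97  1.64  0.25  1.33  0.27]
```

View pics/25z.png

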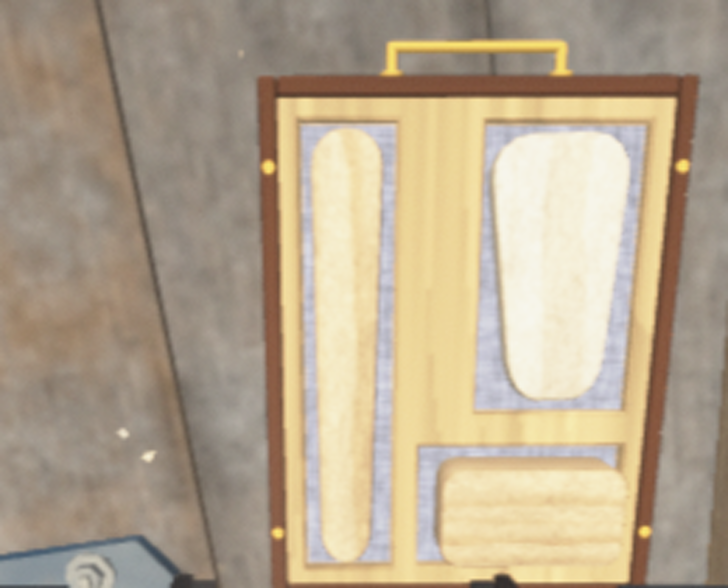

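View pics/25s.png

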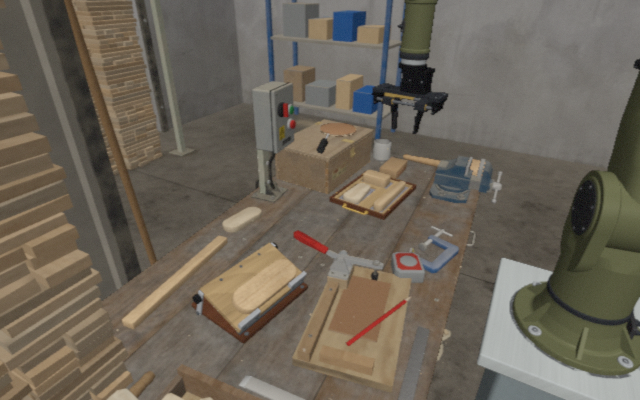

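View pics/25t.png

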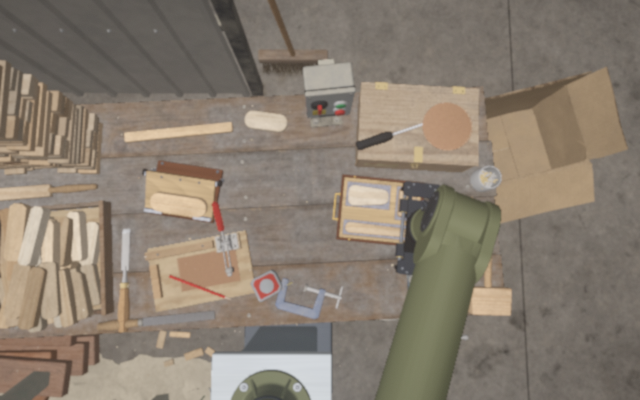

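```bash
python3 - <<'E'
from h import *
print(ctrl.close_job(),ctrl.get_state()['time'])
E
```

```text
the job is handed in; nothing more can be done
the job is handed in; nothing more can be done
```

The job is handed in at about 44 s on the robot's clock. All four parts are placed, in the order asked.

- **Brush back:** It lies flat on the tilted deck. I lowered it until I felt both the lugs and the deck, then released it. Afterwards I pushed it once down the slope with closed fingers and it did not move, so it was already against the lugs. The camera fit still put it about 0.009 rad (0.8 mm over the lug gap) off square and 1–1.5 mm high up the slope. I take that as measurement error.
- **Grip and block:** Each went into its own recess until floor contact, at about 12–13 N. The last pictures show both inside their recess outlines with room all round.
- **Wedge:** The box beside the tray left no room to set it down level. I lowered it tilted about 15° and released it with its low edge a few millimetres above the recess floor, so it dropped in. I judged it flat only from the last wrist picture, not by measuring.

The short back and the stick show in the last pictures where they lay. The cork block was last seen clearly in its place in earlier wrist pictures, but the arm hides it in the final top view. No move ended with a high force reading, the largest being about 15 N. At hand-in the gripper was clear of everything.

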